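# Inspect the sample module and rack the batch

### The arm

A 7-joint arm with a two-finger parallel gripper is mounted at the origin on the work surface. World frame = base frame: x ahead of the robot, y to its left, z up, the work surface at z = 0. Lengths are in m, angles in rad, forces in N, time in s.
With the tool pointing down it reaches from about 0.4 to 0.85 m from the base axis. Payload 10.4 kg.
Tool frame: the origin (TCP) lies at the very end of the fingers, on their centre line; the grasp point (between the pads) lies 19 mm behind it; z points along the fingers, y is the line along which they close (so a half turn about z gives the same grasp; the last joint's range is limited). The gripper opens to 85 mm and grips with 20 to 120 N. Pads are 22 mm wide; open, the fingers measure 114 mm over their backs; the gripper's body (76 mm by 85 mm) begins 54 mm behind the grasp point. The pads swing forward as they close: fully open they stand 13 mm farther back than shut.
Start: joints at [-1.215, 0.332, -0.065, 1.46, 0.022, 1.35, -0.088], TCP at [0.231, 0.581, 0.231] pointing down, gripper open.
Joint ranges: [-2.6, 2.6], [-0.5, 2.12], [-1.47, 1.34], [0.16, 2.42], [-1.27, 4.41], [0.06, 2.06], [-2.6, 2.6]. Speed limits (rad/s): [2.22, 2.22, 2.79, 2.79, 3.14, 3.14, 3.14].

### API

Orientations are given as a unit quaternion [x, y, z, w].
In Python, from workcell import * gives the robot as it stands. The module is installed in compiled form; this text tells all that it offers.
- The arm moves only by the tool carry_out, never from a script. Its argument "motion" is a list of rows, each an object with "xyz": the shift along the tool's x, y, z in m, a list of three; "angular": the turn, a rotation vector about the tool's x, y, z in degrees, a list of three. A call has 1 to 12 rows; each row is the pose to reach, as a shift and turn from the pose commanded when the call began, along the tool's axes at that moment; what a row does not reach only later rows make up. A row lasts 1/10 s, in which the tool goes at most 50 mm and 8.59 degrees, less where a joint would pass 70% of its speed; a pose out of reach is approached as far as the arm can. A call with a gripper value outside its range is refused whole. "hand" is the opening, from 0 (shut) to 1 (fully open), set as the call begins (left out, the last holds). The fingers move at their own pace and stop on an object; "grip_force" is the grip in N (left out, the last holds). Time passes only in rows, so rows that repeat a pose let the fingers close. It gives the time, the measured TCP pose, the force, the opening and the grip force at its end, in the units of the state.
- get_obs(): the state, without advancing time (a new reading comes with each control period).
- camera(name): name is "scene" or "side" or "wrist"; returns a dict with "img" (400x640x3 uint8, red, green, blue), "fx", "fy", "cx", "cy" (pixels), "extrinsics" (4x4, takes a point from camera to world coordinates). Camera axes: x right, y up, looking along -z (the intrinsics and any distortion apply to the point x, -y, -z); pixel columns grow to the right and rows downward; lengths in m; the calibration is good to about 2 mm. A picture is of the moment at which its call begins. There is no depth.
- hand_in(): hands the job in; it is judged then, once.
The state is a dict: "clock": time; "joint_pos": joint angles; "joint_velocities": joint speeds; "tau": joint torques, N m; "position": TCP position; "ee_rot": TCP orientation; "ft_force": force on the tool from outside, world axes, zero at the start; "torque": the same for the moment, N m; "grip_width": opening from 0.0 (shut) to 1.0 (fully open); "grasp_force": force on a finger pad.
Only numpy, scipy, OpenCV 4.12 (cv2) and the standard library are available. Lean on these libraries where they do the work, as an engineer would, in place of code of your own. Each camera call takes 0.05 s, during which the arm holds its last target. There are 200 camera calls.

### The job

Take the circuit module with the orange heat sink out of the blue basket, set it down flat between the four stops of the microscope stage, let go of it, and then press the red capture button fully down while it lies there. After that, slide it fully home into the rack lane with the orange end block, and slide every green module with a black heat sink (two or three of them, before or after) fully home into grey-ended lanes, one to a lane. Leave the red module and the other parts in the basket, and do not disturb the bottle, screwdriver or cardboard box.

Things in the scene. Friction and masses are not known exactly. Their poses are not given: they have to be found in the camera images.
- basket: light blue open basket fixed on the bench, 226 x 314 mm outside, 55 mm high, walls and floor 4 mm thick; origin at the centre of its underside, x along the 226 mm side. Holds the modules and other parts side by side.
- sample: The sample: green circuit module: board 84 x 60 x 5 mm with an upright plate heat sink in its middle along the long axis (50 long, 10 thick, top 50 mm above the underside), the place to grip. Origin at the centre of the underside, x along the 84 mm side, z up; either end may lead. 0.09 to 0.16 kg. Heat sink ORANGE.
- module1: A green circuit module: board 84 x 60 x 5 mm with an upright plate heat sink in its middle along the long axis (50 long, 10 thick, top 50 mm above the underside), the place to grip. Origin at the centre of the underside, x along the 84 mm side, z up; either end may lead. 0.09 to 0.16 kg. Heat sink BLACK. May be absent.
- module2: A green circuit module: board 84 x 60 x 5 mm with an upright plate heat sink in its middle along the long axis (50 long, 10 thick, top 50 mm above the underside), the place to grip. Origin at the centre of the underside, x along the 84 mm side, z up; either end may lead. 0.09 to 0.16 kg. Heat sink BLACK. May be absent.
- module3: A green circuit module: board 84 x 60 x 5 mm with an upright plate heat sink in its middle along the long axis (50 long, 10 thick, top 50 mm above the underside), the place to grip. Origin at the centre of the underside, x along the 84 mm side, z up; either end may lead. 0.09 to 0.16 kg. Heat sink BLACK. May be absent.
- wrong: same shape and size as the green modules but a RED board with a black heat sink; stays in the basket. Origin at the centre of its underside. 
- fitting: brass fitting, 46 x 46 mm block 30 mm high with a 32 mm round neck, 54 mm high in all; stays in the basket. Origin at the centre of its underside. 
- bar1: aluminium bar 95 x 13 x 13 mm; stays in the basket. Origin at the centre of its underside. 
- bar2: aluminium bar 95 x 13 x 13 mm; stays in the basket. Origin at the centre of its underside. 
- stage: black stage plate 128 x 104 mm, 12 mm high, fixed, with a white field and four steel stops standing 7 mm above it, which leave a space of 94 mm along x and 70 mm along y for a module lying with its long axis along x. Origin at the centre of the underside.
- stage_center (a point): the middle of the four stops, on the stage's upper face, 12 mm above the bench
- scope_nose (a point): lower end of the tube of a microscope camera on a 264 mm post, fixed about 200 mm beyond the stage's centre along the stage's x. The tube (46 mm thick) leans from the post down towards the stage; this end is about 128 mm above the bench and 140 mm from the stage's centre. Do not hit it.
- capture_top (a point): centre of the top of the red capture button (32 mm across, in a black housing); press straight down
- capture (a joint): travel of the capture button in m: 0 = up, 0.006 = fully pressed; springs back, about 4 N
- lane_orange: ORANGE end block; card lane of the rack, open at -x, x points inward. Origin = centre of a fully-home module's underside, 6 mm above the bench. Walls 64 mm apart, x -42 to 44 mm, flared to -57; rack plate out to -79. Lips over the board edges: undersides 8.5, tops 12 mm above origin, 50 mm apart: modules only slide in flat. End block face at x=42, 22 mm high. Lanes 70 mm apart, order varies.
- lane1: Grey end block; card lane of the rack, open at -x, x points inward. Origin = centre of a fully-home module's underside, 6 mm above the bench. Walls 64 mm apart, x -42 to 44 mm, flared to -57; rack plate out to -79. Lips over the board edges: undersides 8.5, tops 12 mm above origin, 50 mm apart: modules only slide in flat. End block face at x=42, 22 mm high. Lanes 70 mm apart, order varies.
- lane2: Grey end block; card lane of the rack, open at -x, x points inward. Origin = centre of a fully-home module's underside, 6 mm above the bench. Walls 64 mm apart, x -42 to 44 mm, flared to -57; rack plate out to -79. Lips over the board edges: undersides 8.5, tops 12 mm above origin, 50 mm apart: modules only slide in flat. End block face at x=42, 22 mm high. Lanes 70 mm apart, order varies.
- lane3: Grey end block; card lane of the rack, open at -x, x points inward. Origin = centre of a fully-home module's underside, 6 mm above the bench. Walls 64 mm apart, x -42 to 44 mm, flared to -57; rack plate out to -79. Lips over the board edges: undersides 8.5, tops 12 mm above origin, 50 mm apart: modules only slide in flat. End block face at x=42, 22 mm high. Lanes 70 mm apart, order varies.
- bottle: green bottle with a red cap, 48 mm across, 120 mm high; loose bystander on the bench, to be left alone. Origin at the centre of its underside. 
- driver: screwdriver with yellow handle; loose bystander on the bench, to be left alone. Origin at the centre of its underside. 150 mm long.
- partbox: cardboard box 90 x 70 x 50 mm; loose bystander on the bench, to be left alone. Origin at the centre of its underside. 

How it is judged:
By the outcome, as a careful person would: the job done as asked, in the order asked, and still so for the second after the job is handed in, with the robot touching nothing.
Of module1, module2, module3 only 2 to 3 are there at a start; the rules pass over those that are not, and their reading is None.
At some moment in a run one of sample, module1, module2, module3 may be knocked a few centimetres aside while the robot is not near it.
It also fails if it takes over 208 s, if anything falls off the work surface, if the arm or the gripper's body presses on something with over 40 N, if the wrist force passes 120 N, or if a joint passes its speed limit or range.

## Working session

There is one attempt and no reset: what is moved stays moved. The work goes in short steps, Python scripts to look and compute and a tool call to move; the robot and the scene stay as the last step left them, time stands still between calls to the robot, and variables do not carry over. Pictures are saved under pics/ and viewed, at most 14 in all, crops included, and the job is handed in when it is done.

Besides the shell and the picture viewer there is one more tool, called after "Call:" by a JSON object that holds its "api" and its "payload", one argument or row to a line. carry_out: Moves the arm, as the interface text tells. Its arguments: {"type":"object","properties":{"motion":{"type":"array"},"hand":{"type":"number"},"grip_force":{"type":"number"}},"required":["motion"]}

```bash
mkdir -p pics; cat > h.py <<'E'
from workcell import *
import numpy as np, cv2
from scipy.spatial.transform import Rotation as R
def shot(name,fn=None):
    c=camera(name)
    if fn: cv2.imwrite('pics/'+fn,c['img'][:,:,::-1]); np.savez('pics/'+fn[:-4],**c)
    return c
def load(fn): return dict(np.load('pics/'+fn+'.npz',allow_pickle=True))
def ray(c,u,v):
    E=c['extrinsics']; d=np.array([(u-c['cx'])/c['fx'],-(v-c['cy'])/c['fy'],-1.])
    return E[:3,3],E[:3,:3]@d
def onz(c,u,v,z):
    o,d=ray(c,u,v); return o+d*(z-o[2])/d[2]
def proj(c,p):
    E=c['extrinsics']; q=E[:3,:3].T@(np.asarray(p)-E[:3,3])
    return np.array([c['cx']+c['fx']*q[0]/-q[2],c['cy']+c['fy']*q[1]/q[2]])
def tri(c1,p1,c2,p2):
    o1,d1=ray(c1,*p1);o2,d2=ray(c2,*p2)
    s=np.linalg.lstsq(np.c_[d1,-d2],o2-o1,rcond=None)[0]
    a=o1+d1*s[0];b=o2+d2*s[1]; return (a+b)/2,np.linalg.norm(a-b)
E
python3 - <<'E'
from h import *
np.set_printoptions(precision=3,suppress=True)
for n in ['scene','side','wrist']:
    c=shot(n,n+'0.png'); print(n,[k for k in c],c['fx'],c['fy'],c['cx'],c['cy']);print(c['extrinsics'])
o=get_obs()
for k in o: print(k,np.round(o[k],3))
E
```

```text
scene ['img', 'fx', 'fy', 'cx', 'cy', 'extrinsics'] 360.84392578859615 360.84392578859615 320.3266583309198 195.05724203803564
[[ 0.489 -0.656  0.575  1.138]
 [ 0.872  0.377 -0.312 -0.258]
 [-0.012  0.654  0.757  0.792]
 [ 0.     0.     0.     1.   ]]
side ['img', 'fx', 'fy', 'cx', 'cy', 'extrinsics'] 433.12462232043646 433.12462232043646 328.1832335242554 201.67054384559347
[[-0.935  0.272 -0.227  0.374]
 [-0.355 -0.737  0.575  0.642]
 [-0.011  0.618  0.786  0.92 ]
 [ 0.     0.     0.     1.   ]]
wrist ['img', 'fx', 'fy', 'cx', 'cy', 'extrinsics'] 318.8728414611745 318.8728414611745 321.52452310152796 198.39573756015372
[[ 0.37  -0.888 -0.275  0.16 ]
 [ 0.929  0.352  0.111  0.608]
 [-0.002 -0.297  0.955  0.372]
 [ 0.     0.     0.     1.   ]]
clock 0.15
joint_pos [-1.215  0.333 -0.065  1.461  0.022  1.35  -0.088]
joint_velocities [-0.001 -0.002 -0.    -0.003 -0.     0.002 -0.001]
tau [  0.002 -62.583   0.05  -39.185   0.016   0.007  -0.   ]
position [0.231 0.58  0.231]
ee_rot [ 0.188  0.982 -0.001 -0.   ]
ft_force [-0.217  0.101  0.541]
torque [0.002 0.03  0.029]
grasp_force 0.0
grip_width 0.999
```

View pics/scene0.png

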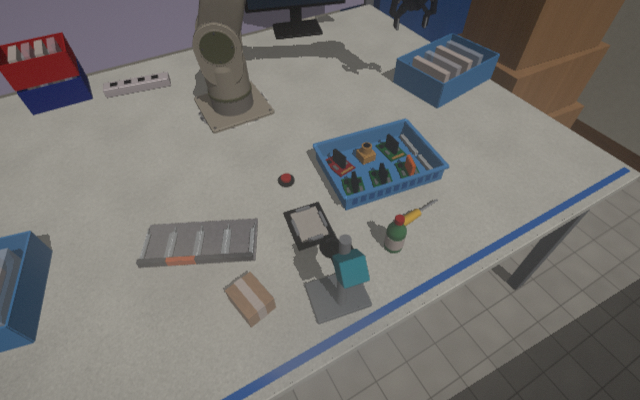

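View pics/side0.png

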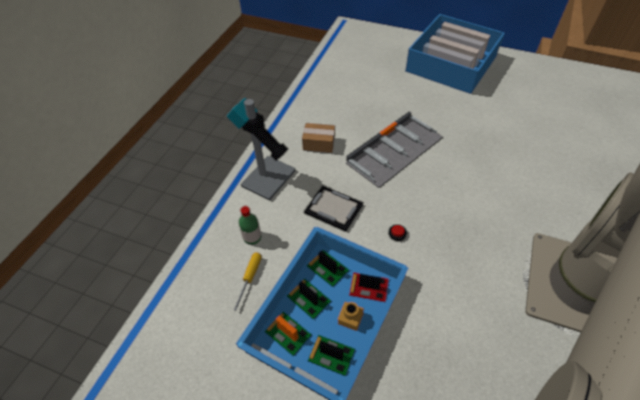

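View pics/wrist0.png

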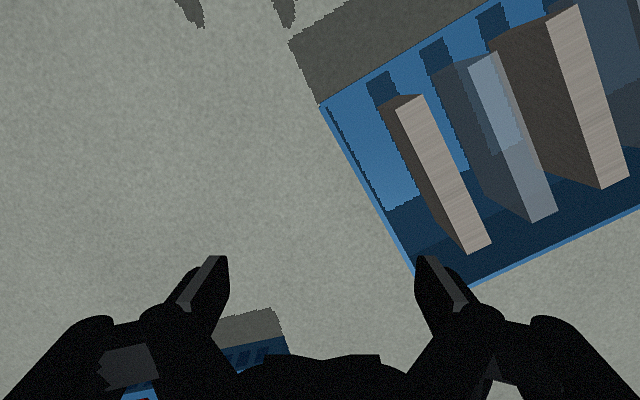

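The scene view shows the basket at about (380,160), with orange sample (407,168), red module (340,162), greens (353,184), (380,175), (391,148). The stage is at (310,224), the button at (286,180) and the rack at (200,243) with its orange block at (180,260). The side view agrees: sample (289,332), greens (328,265), (308,297), (332,353), red (369,286), stage (334,207), button (398,232), orange block (388,129). The wrist camera sees only another bin, upper right.

```bash
python3 - <<'E'
from h import *
np.set_printoptions(precision=3,suppress=True)
s=load('scene0');d=load('side0');w=load('wrist0')
for n,a,b in [('sample',(408,167),(287,326)),('gA',(352,182),(329,262)),('gB',(380,173),(308,294)),('gC',(390,147),(330,350)),('red',(338,158),(369,284)),('fit',(366,147),(351,309)),('button',(286,178),(398,231)),('stage',(310,224),(334,207)),('oblock',(180,260),(388,129)),('box',(249,297),(320,135)),('bottle',(399,218),(245,210)),('nose',(328,248),(279,150)),('rackL',(140,262),(409,116)),('rackR',(255,258),(350,158))]:
    print(n,*tri(s,a,d,b))
o=get_obs()
Rt=R.from_quat(o['ee_rot']).as_matrix();E=w['extrinsics']
print('cam in tool',Rt.T@(E[:3,3]-o['position']),'\n',Rt.T@E[:3,:3])
E
```

```text
sample [0.594 0.337 0.03 ] 0.001689318852875286
gA [0.564 0.159 0.032] 0.0034645295479586277
gB [0.577 0.251 0.032] 0.008614833186541618
gC [0.49  0.35  0.023] 0.003485581342112629
red [0.458 0.178 0.029] 0.006878930809001243
fit [0.477 0.262 0.052] 2.8128748080388986e-06
button [0.438 0.007 0.014] 0.00022543267944121414
stage [ 0.618 -0.011  0.01 ] 0.00345430023662339
oblock [ 0.564 -0.342  0.02 ] 0.0003230800751049068
box [ 0.744 -0.232  0.033] 0.0027940989106806716
bottle [0.779 0.145 0.117] 0.0010195257648233794
nose [ 0.778 -0.046  0.135] 0.001398096458119706
rackL [ 0.519 -0.429  0.016] 0.0034921412108412666
rackR [ 0.639 -0.184  0.015] 0.01671580211960735
cam in tool [ 0.076 -0.001 -0.141] 
 [[ 0.     0.955  0.297]
 [ 1.    -0.     0.001]
 [ 0.001  0.297 -0.955]]
```

Call:
{"api": "carry_out", "payload": {
  "motion": [
    {"xyz": [-0.39,-0.254,-0.119],"angular": [0,0,-22]},
    {"xyz": [-0.39,-0.254,-0.119],"angular": [0,0,-22]},
    {"xyz": [-0.39,-0.254,-0.119],"angular": [0,0,-22]},
    {"xyz": [-0.39,-0.254,-0.119],"angular": [0,0,-22]},
    {"xyz": [-0.39,-0.254,-0.119],"angular": [0,0,-22]},
    {"xyz": [-0.39,-0.254,-0.119],"angular": [0,0,-22]},
    {"xyz": [-0.39,-0.254,-0.119],"angular": [0,0,-22]},
    {"xyz": [-0.39,-0.254,-0.119],"angular": [0,0,-22]},
    {"xyz": [-0.39,-0.254,-0.119],"angular": [0,0,-22]},
    {"xyz": [-0.39,-0.254,-0.119],"angular": [0,0,-22]},
    {"xyz": [-0.39,-0.254,-0.119],"angular": [0,0,-22]},
    {"xyz": [-0.39,-0.254,-0.119],"angular": [0,0,-22]}
  ],
  "hand": 0.5
}}

```text
clock: 1.35
position: [0.4996, 0.2003, 0.3501]
ee_rot: [-0.002, 1.0, 0.0, -0.0]
ft_force: [-0.7, -0.1, 0.6]
grip_width: 0.499
grasp_force: 0.0
```

```bash
python3 - <<'E'
from h import *
o=get_obs();print(o['position'],o['ee_rot'],o['clock'],o['grip_width'],o['joint_pos'])
c=shot('wrist','w1.png')
E
```

```text
[0.49956004 0.20033319 0.35006961] [-2.00594050e-03  9.99997966e-01  1.03797685e-04 -1.82168390e-04] 1.35 0.499018109690486 [-0.66867747  0.09721275  0.22190337  1.5004399  -0.02171396  1.54655417
  1.12755181]
```

View pics/w1.png

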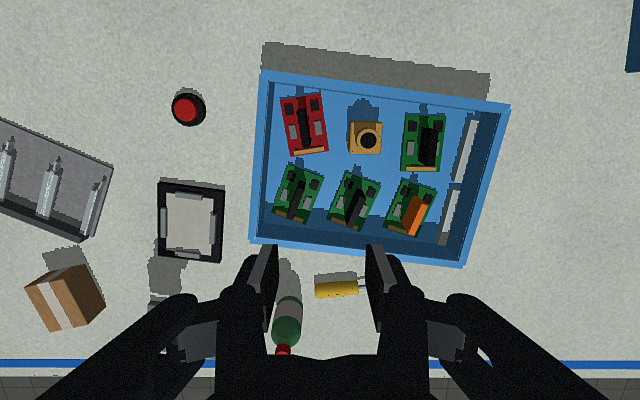

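The wrist view shows the sample at (410,207), greens (297,193), (354,200), (424,140), red (303,124), the fitting (366,138), stage field (190,221), button (186,108) and the rack at left. Next I look at the rack, with an overlapping view.

Call:
{"api": "carry_out", "payload": {
  "motion": [
    {"xyz": [0.05,-0.35,0]},
    {"xyz": [0.05,-0.35,0]},
    {"xyz": [0.05,-0.35,0]},
    {"xyz": [0.05,-0.35,0]},
    {"xyz": [0.05,-0.35,0]},
    {"xyz": [0.05,-0.35,0]},
    {"xyz": [0.05,-0.35,0]},
    {"xyz": [0.05,-0.35,0]},
    {"xyz": [0.05,-0.35,0]},
    {"xyz": [0.05,-0.35,0]}
  ]
}}

```text
validation failed for argument at $.mo...
```

```bash
python3 - <<'E'
from h import *
o=get_obs();print(o['position'],o['clock'])
c=shot('wrist','w2.png')
E
```

```text
[0.49896532 0.20132403 0.34981388] 1.4
```

View pics/w2.png

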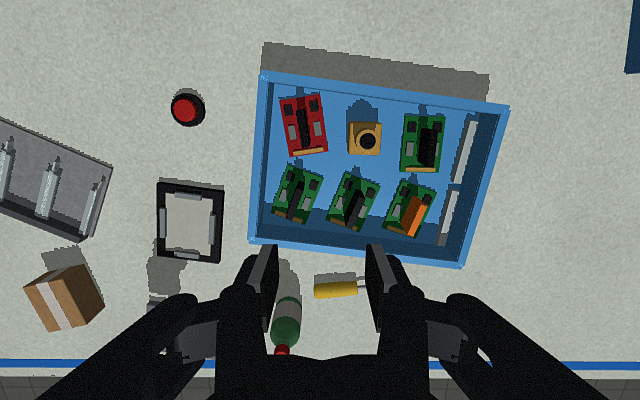

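The move was refused because "angular" is required, so this picture repeats the previous one. Retrying.

Call:
{"api": "carry_out", "payload": {
  "motion": [
    {"xyz": [0.05,-0.35,0],"angular": [0,0,0]},
    {"xyz": [0.05,-0.35,0],"angular": [0,0,0]},
    {"xyz": [0.05,-0.35,0],"angular": [0,0,0]},
    {"xyz": [0.05,-0.35,0],"angular": [0,0,0]},
    {"xyz": [0.05,-0.35,0],"angular": [0,0,0]},
    {"xyz": [0.05,-0.35,0],"angular": [0,0,0]},
    {"xyz": [0.05,-0.35,0],"angular": [0,0,0]},
    {"xyz": [0.05,-0.35,0],"angular": [0,0,0]},
    {"xyz": [0.05,-0.35,0],"angular": [0,0,0]},
    {"xyz": [0.05,-0.35,0],"angular": [0,0,0]}
  ]
}}

```text
clock: 2.45
position: [0.4518, -0.1476, 0.35]
ee_rot: [-0.004, 1.0, 0.0, -0.0]
ft_force: [-0.5, 0.9, 0.0]
grip_width: 0.499
grasp_force: 0.0
```

```bash
python3 - <<'E'
from h import *
o=get_obs();print(o['position'],o['clock'])
c=shot('wrist','w3.png')
E
```

```text
[ 0.45177685 -0.14763276  0.34996394] 2.45
```

View pics/w3.png

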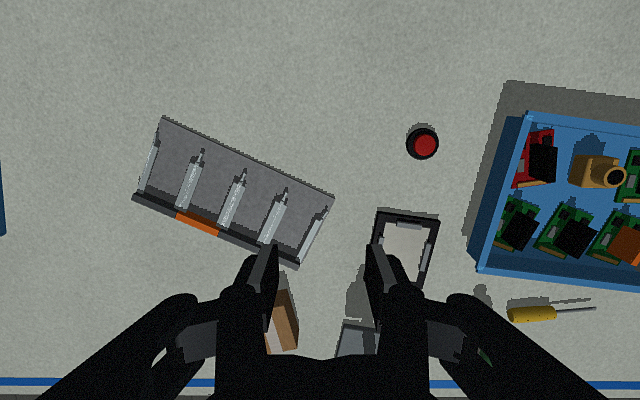

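The view shows the rack with plate corners near (165,117), (333,197), (298,268), (133,197) and its orange block at (197,223), in the second lane from the left. The stage is at (403,245) and the button at (424,143). Now to measure with colour masks.

```bash
cat >> h.py <<'E'
def hsv(c): return cv2.cvtColor(c['img'],cv2.COLOR_RGB2HSV)
def blobs(m,amin=30):
    n,l,st,ce=cv2.connectedComponentsWithStats(m.astype(np.uint8))
    return [(ce[i],st[i,4],l==i) for i in range(1,n) if st[i,4]>=amin]
def rect(m):
    return cv2.minAreaRect(np.argwhere(m)[:,::-1].astype(np.float32))
E
python3 - <<'E'
from h import *
np.set_printoptions(precision=3,suppress=True)
a=load('w1');b=load('w3')
big=[]
for c,n in ((a,'a'),(b,'b')):
    H=hsv(c);h,s,v=[H[...,i].astype(int) for i in range(3)]
    for col,m in (('red',((h<5)|(h>174))&(s>150)&(v>60)),('orange',(h>=6)&(h<=15)&(s>170)&(v>100)),('white',(s<30)&(v>140)),('green',(h>45)&(h<75)&(s>90)&(v>30))):
        for ce,A,mm in blobs(m,40):
            if col=='white' and A>20000: continue
            r=rect(mm); print(n,col,ce,A,np.round(r[0],1),np.round(r[1],1),round(r[2],1))
def crop(c,x0,y0,x1,y1,k): return cv2.resize(c['img'][y0:y1,x0:x1,::-1],None,fx=k,fy=k,interpolation=cv2.INTER_CUBIC)
cv2.imwrite('pics/rack.png',crop(b,125,105,345,280,3.4))
cv2.imwrite('pics/bask.png',crop(a,245,65,515,275,2.8))
E
```

```text
a red [304.33  122.033] 1295 [304.3 124.8] [57.4 40.8] 80.8
a red [185.256 109.808] 426 [185.5 110. ] [22. 23.] 90.0
a red [282.596 349.394] 109 [282.5 349. ] [13. 10.] 0.0
a orange [417.227 219.256] 238 [416.8 219.4] [ 7.7 34. ] 25.0
a white [465.851 151.282] 464 [466.1 151. ] [ 7.6 64.2] 15.6
a white [  3.372 170.76 ] 317 [  5.  174.5] [47. 10.] 90.0
a white [ 46.417 193.246] 564 [ 46.4 192.9] [13.6 44.7] 13.1
a white [ 88.146 211.039] 281 [ 88.  211.4] [ 6.7 45.6] 15.5
a white [450.303 210.569] 274 [450.5 211. ] [ 6.8 43. ] 14.9
a white [188.791 223.153] 2243 [188.  223.9] [46.7 60.2] 2.5
a white [331.35  308.502] 6466 [329.3 299.7] [118.   89.9] 82.4
a white [361.024 281.585] 41 [360.5 281.5] [5. 7.] 90.0
a white [270.116 334.884] 259 [270.  327.5] [51. 12.] 90.0
a white [482.258 354.274] 62 [482.3 354.3] [14.8  4.2] 45.0
a white [ 34.407 371.39 ] 551 [ 37.  371.5] [ 7. 74.] 90.0
a white [205.353 372.529] 153 [204. 372.] [ 8. 20.] 90.0
a white [437.921 373.261] 165 [439.5 373. ] [21.  8.] 0.0
a white [606.761 372.973] 561 [605. 373.] [68.  8.] 0.0
a green [419.954 139.525] 1134 [
[... 948 characters left out ...]
423 356.014] 71 [158.8 356.8] [ 3.5 21.2] 45.0
b white [206.741 369.028] 286 [203.5 367. ] [20. 21.] 90.0
b white [436.817 370.225] 334 [440.  367.5] [23. 22.] 90.0
b white [ 22.73  389.699] 326 [ 24.5 389.5] [49.  7.] -0.0
b white [196.956 390.858] 226 [196.  390.5] [ 7. 34.] 90.0
b white [447.157 392.555] 254 [448.  392.5] [36.  7.] 0.0
b white [620.401 393.361] 294 [618.5 393.5] [41.  7.] 0.0
b green [630.031 178.63 ] 457 [627.5 175.5] [51. 23.] 90.0
b green [514.037 215.829] 461 [512.2 221.2] [33.7 50.8] 32.0
b green [560.845 226.583] 686 [562.6 230.9] [33.7 59.3] 35.1
b green [612.276 232.853] 590 [612.8 236.5] [25.8 59.4] 36.9
b green [485.029 357.529] 70 [485.8 357.8] [19.1  4.2] 45.0
```

View pics/rack.png

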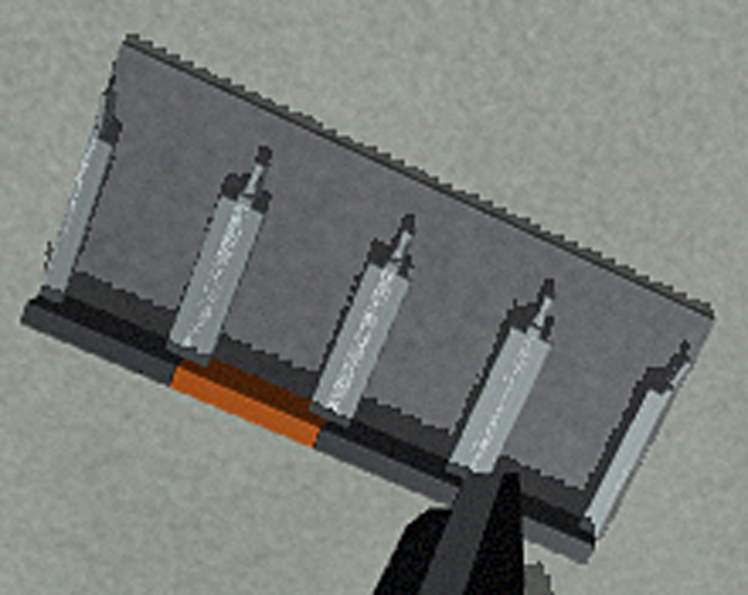

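View pics/bask.png

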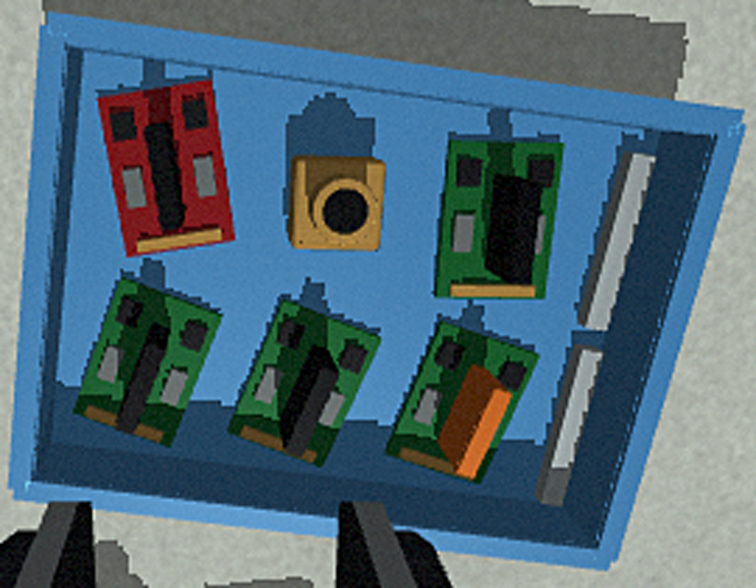

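Rack crop: lip blades have front/back ends at (246,200)/(190,350), (390,268)/(332,414) and (531,336)/(470,467). The plate front edge runs (127,40) to (712,312) and the orange block spans (181,360)–(320,440). Basket crop: the sample board corners are (440,318), (540,352), (480,482), (386,452), and the three greens are clear too.

```bash
python3 - <<'E'
from h import *
np.set_printoptions(precision=4,suppress=True)
a=load('w1');b=load('w3');s=load('scene0');d=load('side0')
f=lambda p,x0,y0,k:((p[0]+.5)/k-.5+x0,(p[1]+.5)/k-.5+y0)
rk=lambda p,z:onz(b,*f(p,125,105,3.4),z)
L=[((225,195),(268,205),(170,345),(210,355)),((370,262),(410,275),(313,408),(352,420)),((513,330),(550,342),(450,463),(490,470))]
ax=[]
for l in L:
    P=[rk(p,.018) for p in l]; fr=(P[0]+P[1])/2;bk=(P[2]+P[3])/2
    print('lip',fr,bk,np.linalg.norm(fr-bk),np.degrees(np.arctan2(*(bk-fr)[1::-1])),np.linalg.norm(P[0]-P[1]))
print('plate',rk((127,40),.006),rk((712,312),.006))
print('blk top edge',rk((181,362),.028),rk((320,418),.028))
bk=lambda p,z:onz(a,*f(p,245,65,2.8),z)
for n,q in dict(gA=[(120,273),(222,312),(172,445),(75,408)],gB=[(283,293),(381,332),(322,466),(228,430)],S=[(440,318),(540,352),(480,482),(386,452)],gC=[(450,137),(563,145),(545,300),(435,294)]).items():
    P=np.array([bk(p,.009) for p in q]); D=P[2]+P[3]-P[0]-P[1]
    print(n,P.mean(0),np.degrees(np.arctan2(D[1],D[0])),np.linalg.norm(D)/2,np.linalg.norm(P[1]+P[2]-P[0]-P[3])/2)
for z in(.054,):
    bx=cv2.boxPoints(((416.8,219.4),(7.7,34.),25.0)); P=[onz(a,*p,z) for p in bx]; print('Ssink',np.mean(P,0),np.linalg.norm(P[0]-P[1]),np.linalg.norm(P[1]-P[2]),np.degrees(np.arctan2(*(P[0]-P[1])[1::-1])))
print('S h',tri(a,(416.8,219.4),s,proj(s,np.mean(P,0))))
print('gA tri',tri(a,(297.2,193.9),b,(512.2,221.2)),'gB',tri(a,(353.1,201.8),b,(562.6,230.9)))
print('button',tri(a,(185.3,109.8),b,(424.6,144.9)))
c=lambda c,x0,y0,x1,y1,k: cv2.resize(c['img'][y0:y1,x0:x1,::-1],None,fx=k,fy=k,interpolation=cv2.INTER_CUBIC)
cv2.imwrite('pics/st.png',np.hstack([c(a,150,170,230,270,5),c(b,365,195,445,295,5)]))
E
```

```text
lip [ 0.4694 -0.3351  0.018 ] [ 0.5398 -0.3687  0.018 ] 0.07796097009894397 -25.497098216080467 0.019032148273729087
lip [ 0.5001 -0.2738  0.018 ] [ 0.571  -0.3056  0.018 ] 0.0776774859263569 -24.171810689724616 0.018580120844998303
lip [ 0.5316 -0.2109  0.018 ] [ 0.5974 -0.2422  0.018 ] 0.07287144633500284 -25.409536424528383 0.017756779526458495
plate [ 0.4018 -0.3842  0.006 ] [ 0.523  -0.1277  0.006 ]
blk top edge [ 0.5421 -0.3688  0.028 ] [ 0.5689 -0.3082  0.028 ]
gA [0.5657 0.1615 0.009 ] -19.696811383171816 0.08363686728961209 0.059813951238839994
gB [0.5776 0.2499 0.009 ] -20.142049917165757 0.0860370728657196 0.059425579165910604
S [0.5896 0.3405 0.009 ] -17.862113480867542 0.08385282293465088 0.06013188418557641
gC [0.4864 0.3515 0.009 ] -0.474843359828652 0.08324411214938543 0.0603271004577086
Ssink [0.5914 0.3396 0.054 ] 0.05104539298346975 0.01165090448472572 -19.124920786292854
S h (array([0.5912, 0.3399, 0.0537]), np.float64(3.7607349031012453e-05))
gA tri (array([0.5639, 0.1618, 0.0088]), np.float64(0.004335124361481712)) gB (array([0.5798, 0.2506, 0.0048]), np.float64(0.0005725786293967688))
button (array([0.4387, 0.0041, 0.0175]), np.float64(9.673528001419189e-05))
```

View pics/st.png

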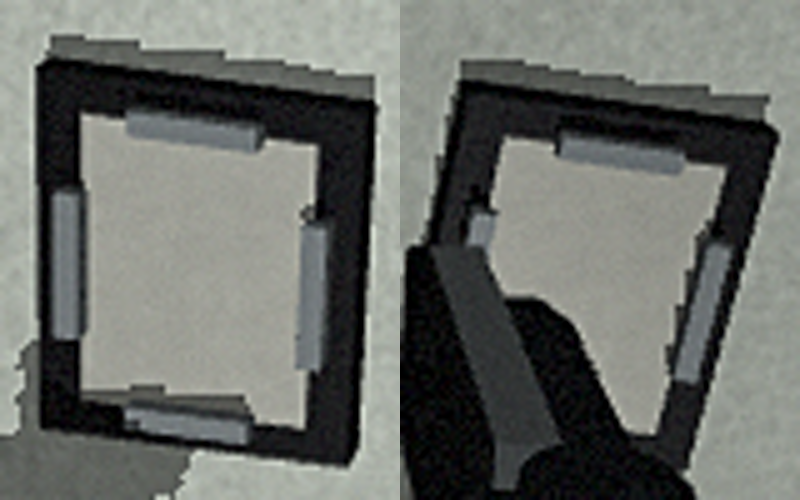

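The stage crop shows field corners in the left half at (80,113), (320,145), (302,425), (78,392) and stop tops at (195,131), (187,425), (69,264), (313,297).

```bash
cat >> h.py <<'E'
def plan(x,y,z,psi):
    o=get_obs(); M=R.from_quat(o['ee_rot']); p=np.radians(psi)
    T=R.from_matrix(np.array([[np.cos(p),np.sin(p),0],[np.sin(p),-np.cos(p),0],[0,0,-1.]]))
    sh=M.inv().apply(np.array([x,y,z])-o['position']); tu=(M.inv()*T).as_rotvec(degrees=True)
    print('shift',np.round(sh,4),'turn',np.round(tu,2),'rows',round(max(np.linalg.norm(sh)/.05,np.linalg.norm(tu)/8.59),1))
E
python3 - <<'E'
from h import *
np.set_printoptions(precision=4,suppress=True)
a=load('w1')
f=lambda p,z:onz(a,(p[0]+.5)/5-.5+150,(p[1]+.5)/5-.5+170,z)
P=np.array([f(p,.012) for p in[(80,113),(320,145),(302,425),(78,392)]]);D=P[2]+P[3]-P[0]-P[1];W=P[1]+P[2]-P[0]-P[3]
print(P.mean(0),np.degrees(np.arctan2(D[1],D[0])),np.degrees(np.arctan2(-W[0],W[1])),np.linalg.norm(D)/2,np.linalg.norm(W)/2)
Q=np.array([f(p,.019) for p in[(195,131),(187,425),(69,264),(313,297)]]);D=Q[1]-Q[0];W=Q[3]-Q[2]
print(Q.mean(0),np.degrees(np.arctan2(D[1],D[0])),np.degrees(np.arctan2(-W[0],W[1])),np.linalg.norm(D),np.linalg.norm(W))
b=load('w3')
g=lambda p:((p[0]-400+.5)/5-.5+365,(p[1]+.5)/5-.5+195)
for u,v in (((80,113),(505,135)),((320,145),(727,165)),((302,425),(655,440))): print(tri(a,((u[0]+.5)/5-.5+150,(u[1]+.5)/5-.5+170),b,g(v)))
plan(.5905,.34,.2,161.5)
E
```

```text
[ 0.6169 -0.0145  0.012 ] -8.663022871911306 -8.480370039010237 0.09807609650337609 0.07435014885400351
[ 0.6171 -0.013   0.019 ] -8.26024877331917 -8.169473617874102 0.1019288465205799 0.07723097536229129
(array([ 0.5631, -0.0441,  0.012 ]), np.float64(0.00048731535799251513))
(array([0.5738, 0.0293, 0.0099]), np.float64(0.0006516621393536955))
(array([0.6722, 0.0146, 0.013 ]), np.float64(0.002615348162059335))
shift [-0.143   0.4863  0.1501] turn [ 0.01 -0.03 19.01] rows 10.6
```

Call:
{"api": "carry_out", "payload": {
  "motion": [
    {"xyz": [-0.143,0.486,0.15],"angular": [0,0,19]},
    {"xyz": [-0.143,0.486,0.15],"angular": [0,0,19]},
    {"xyz": [-0.143,0.486,0.15],"angular": [0,0,19]},
    {"xyz": [-0.143,0.486,0.15],"angular": [0,0,19]},
    {"xyz": [-0.143,0.486,0.15],"angular": [0,0,19]},
    {"xyz": [-0.143,0.486,0.15],"angular": [0,0,19]},
    {"xyz": [-0.143,0.486,0.15],"angular": [0,0,19]},
    {"xyz": [-0.143,0.486,0.15],"angular": [0,0,19]},
    {"xyz": [-0.143,0.486,0.15],"angular": [0,0,19]},
    {"xyz": [-0.143,0.486,0.15],"angular": [0,0,19]},
    {"xyz": [-0.143,0.486,0.15],"angular": [0,0,19]},
    {"xyz": [-0.143,0.486,0.15],"angular": [0,0,19]}
  ],
  "hand": 0.35
}}

```text
clock: 3.7
position: [0.5881, 0.345, 0.196]
ee_rot: [0.158, 0.987, -0.0, -0.003]
ft_force: [-1.3, -0.5, 0.0]
grip_width: 0.347
grasp_force: 0.0
```

```bash
python3 - <<'E'
from h import *
np.set_printoptions(precision=4,suppress=True)
c=shot('wrist','w4.png')
a=load('w1')
H=hsv(c);h,s,v=[H[...,i].astype(int) for i in range(3)]
for ce,A,mm in blobs((h>=6)&(h<=15)&(s>170)&(v>100),40):
    r=rect(mm); print(ce,A,r)
    P=[onz(c,*p,.054) for p in cv2.boxPoints(r)]; print(np.mean(P,0),[np.linalg.norm(P[i]-P[i+1]) for i in(0,1)],[np.degrees(np.arctan2(*(P[i]-P[i+1])[1::-1])) for i in(0,1)])
    print(tri(c,r[0],a,(416.8,219.4)))
plan(.5905,.34,.027,161.5)
E
```

```text
[319.9984 189.7232] 607 ((320.0, 188.5), (55.0, 12.0), 90.0)
[0.59  0.342 0.054] [np.float64(0.010783092226968927), np.float64(0.052548919909052756)] [np.float64(-108.09697646481564), np.float64(162.11479751335426)]
(array([0.5916, 0.3415, 0.0494]), np.float64(0.0022704849611778688))
shift [-0.0024 -0.001   0.1705] turn [-0.11 -0.21  0.19] rows 3.4
```

View pics/w4.png

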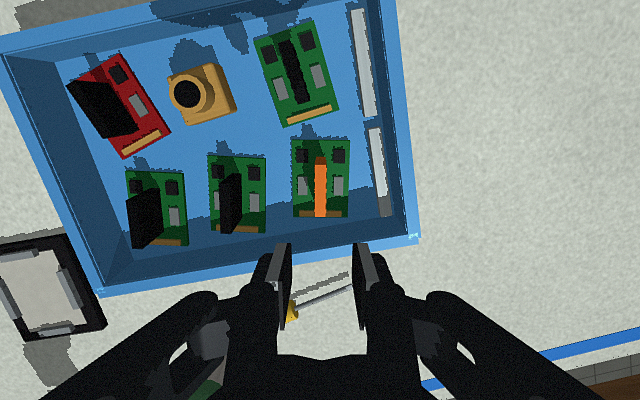

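The sample's orange sink is at (320,188), aligned with the tool, so I descend, then grip and lift.

Call:
{"api": "carry_out", "payload": {
  "motion": [
    {"xyz": [-0.002,0.0005,0.05],"angular": [0,0,0]},
    {"xyz": [-0.002,0.0005,0.09],"angular": [0,0,0]},
    {"xyz": [-0.002,0.0005,0.13],"angular": [0,0,0]},
    {"xyz": [-0.002,0.0005,0.155],"angular": [0,0,0]},
    {"xyz": [-0.002,0.0005,0.17],"angular": [0,0,0]},
    {"xyz": [-0.002,0.0005,0.17],"angular": [0,0,0]},
    {"xyz": [-0.002,0.0005,0.17],"angular": [0,0,0]},
    {"xyz": [-0.002,0.0005,0.17],"angular": [0,0,0]}
  ]
}}

```text
clock: 4.55
position: [0.595, 0.3375, 0.0325]
ee_rot: [0.162, 0.987, 0.001, 0.001]
ft_force: [0.5, 0.1, -0.5]
grip_width: 0.35
grasp_force: 0.0
```

Call:
{"api": "carry_out", "payload": {
  "motion": [
    {"xyz": [0,0,0],"angular": [0,0,0]},
    {"xyz": [0,0,0],"angular": [0,0,0]},
    {"xyz": [0,0,0],"angular": [0,0,0]},
    {"xyz": [0,0,0],"angular": [0,0,0]},
    {"xyz": [0,0,0],"angular": [0,0,0]},
    {"xyz": [0,0,0],"angular": [0,0,0]}
  ],
  "hand": 0,
  "grip_force": 50
}}

```text
clock: 5.15
position: [0.5948, 0.3375, 0.0319]
ee_rot: [0.162, 0.987, 0.001, 0.001]
ft_force: [-0.2, 1.4, 6.2]
grip_width: 0.103
grasp_force: 49.8
```

The arm had not settled when I planned, so the grip sits about 6 mm off along the plate and 5 mm high. I'll regrip properly, then lift.

Call:
{"api": "carry_out", "payload": {
  "motion": [
    {"xyz": [0,0,0],"angular": [0,0,0]},
    {"xyz": [0,0,0],"angular": [0,0,0]},
    {"xyz": [0,0,0],"angular": [0,0,0]},
    {"xyz": [0.006,0.001,0.005],"angular": [0,0,0]},
    {"xyz": [0.006,0.001,0.005],"angular": [0,0,0]},
    {"xyz": [0.006,0.001,0.005],"angular": [0,0,0]},
    {"xyz": [0.006,0.001,0.005],"angular": [0,0,0]},
    {"xyz": [0.006,0.001,0.005],"angular": [0,0,0]}
  ],
  "hand": 0.35
}}

```text
clock: 5.95
position: [0.5887, 0.3396, 0.0254]
ee_rot: [0.163, 0.987, 0.0, 0.0]
ft_force: [-0.4, 0.7, 0.3]
grip_width: 0.346
grasp_force: 0.0
```

Call:
{"api": "carry_out", "payload": {
  "motion": [
    {"xyz": [0,0,0],"angular": [0,0,0]},
    {"xyz": [0,0,0],"angular": [0,0,0]},
    {"xyz": [0,0,0],"angular": [0,0,0]},
    {"xyz": [0,0,0],"angular": [0,0,0]},
    {"xyz": [0,0,0],"angular": [0,0,0]},
    {"xyz": [0,0,0],"angular": [0,0,0]}
  ],
  "hand": 0,
  "grip_force": 50
}}

```text
clock: 6.55
position: [0.5887, 0.3397, 0.0255]
ee_rot: [0.163, 0.987, 0.0, 0.0]
ft_force: [1.1, 0.5, 3.2]
grip_width: 0.109
grasp_force: 49.2
```

Call:
{"api": "carry_out", "payload": {
  "motion": [
    {"xyz": [0,0,-0.01],"angular": [0,0,0]},
    {"xyz": [0,0,-0.03],"angular": [0,0,0]},
    {"xyz": [0,0,-0.06],"angular": [0,0,0]},
    {"xyz": [0,0,-0.1],"angular": [0,0,0]},
    {"xyz": [0,0,-0.13],"angular": [0,0,0]},
    {"xyz": [0,0,-0.13],"angular": [0,0,0]},
    {"xyz": [0,0,-0.13],"angular": [0,0,0]},
    {"xyz": [0,0,-0.13],"angular": [0,0,0]},
    {"xyz": [0,0,-0.13],"angular": [0,0,0]}
  ]
}}

```text
clock: 7.45
position: [0.5878, 0.3393, 0.1538]
ee_rot: [0.162, 0.987, -0.001, -0.001]
ft_force: [-0.6, 1.2, -1.6]
grip_width: 0.111
grasp_force: 48.8
```

```bash
python3 - <<'E'
from h import *
o=get_obs();print(o['joint_velocities'])
c=shot('wrist','w5.png')
plan(.617,-.014,.16,171.6)
E
```

```text
[ 0.00015177  0.00011079  0.00138766 -0.00744475  0.00101592  0.00137028
 -0.00080032]
shift [-0.1408 -0.3254 -0.0057] turn [ -0.09  -0.09 -10.3 ] rows 7.1
```

View pics/w5.png

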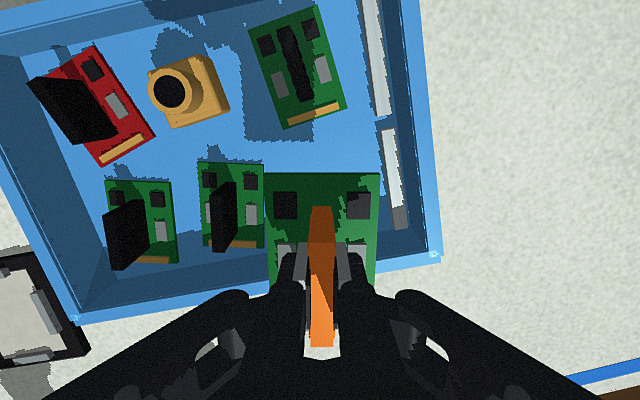

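The sample is held level in the gripper, its near board edge spanning (266,173)–(380,173). Carrying it above the stage.

Call:
{"api": "carry_out", "payload": {
  "motion": [
    {"xyz": [-0.141,-0.3255,-0.006],"angular": [0,0,-10.3]},
    {"xyz": [-0.141,-0.3255,-0.006],"angular": [0,0,-10.3]},
    {"xyz": [-0.141,-0.3255,-0.006],"angular": [0,0,-10.3]},
    {"xyz": [-0.141,-0.3255,-0.006],"angular": [0,0,-10.3]},
    {"xyz": [-0.141,-0.3255,-0.006],"angular": [0,0,-10.3]},
    {"xyz": [-0.141,-0.3255,-0.006],"angular": [0,0,-10.3]},
    {"xyz": [-0.141,-0.3255,-0.006],"angular": [0,0,-10.3]},
    {"xyz": [-0.141,-0.3255,-0.006],"angular": [0,0,-10.3]},
    {"xyz": [-0.141,-0.3255,-0.006],"angular": [0,0,-10.3]},
    {"xyz": [-0.141,-0.3255,-0.006],"angular": [0,0,-10.3]},
    {"xyz": [-0.141,-0.3255,-0.006],"angular": [0,0,-10.3]},
    {"xyz": [-0.141,-0.3255,-0.006],"angular": [0,0,-10.3]}
  ]
}}

```text
clock: 8.7
position: [0.6177, -0.0121, 0.1611]
ee_rot: [0.072, 0.997, 0.0, -0.0]
ft_force: [-0.7, -0.5, -1.7]
grip_width: 0.106
grasp_force: 49.1
```

Call:
{"api": "carry_out", "payload": {
  "motion": [
    {"xyz": [0,0,0],"angular": [0,0,0]},
    {"xyz": [0,0,0],"angular": [0,0,0]},
    {"xyz": [0,0,0],"angular": [0,0,0]},
    {"xyz": [0,0,0],"angular": [0,0,0]}
  ]
}}

```text
clock: 9.1
position: [0.6177, -0.0138, 0.1613]
ee_rot: [0.073, 0.997, 0.0, 0.0]
ft_force: [0.6, -0.2, -1.4]
grip_width: 0.106
grasp_force: 49.1
```

```bash
cat >> h.py <<'E'
def edge(c,zt):
    """held module: near board edge row and side columns from the green mask -> centre in tool frame"""
    H=hsv(c);h,s,v=[H[...,i].astype(int) for i in range(3)]
    m=((h>40)&(h<80)&(s>80)&(v>25)); m[:, :230]=0; m[:,410:]=0; m[300:]=0
    b=max(blobs(m,100),key=lambda t:t[1])[2]; ys,xs=np.nonzero(b)
    v0=np.percentile([ys[xs==u].min() for u in range(int(np.percentile(xs,10)),int(np.percentile(xs,90)))],50)
    k=(ys>=v0+4)&(ys<=v0+20); rows=[(xs[ys==y].min(),xs[ys==y].max(),y) for y in range(int(v0)+4,int(v0)+20)]
    o=get_obs();M=R.from_quat(o['ee_rot'])
    g=lambda u,vv:M.inv().apply(onz(c,u,vv,zt)-o['position'])
    e=g(321,v0-.5); l=np.array([g(r[0]-.5,r[2]) for r in rows]).mean(0);r_=np.array([g(r[1]+.5,r[2]) for r in rows]).mean(0)
    print('near edge x',e[0].round(4),'-> centre x',(e[0]-.042).round(4),'sides y',l[1].round(4),r_[1].round(4),'px',v0,rows[0],rows[-1])
E
python3 - <<'E'
from h import *
o=get_obs();print(o['position'],np.abs(o['joint_velocities']).max())
c=shot('wrist','w6.png'); edge(c,o['position'][2]-.0165)
plan(.617,-.014,.035,171.6)
E
```

```text
[ 0.61769207 -0.01378937  0.16131312] 0.002251936083202918
near edge x 0.0405 -> centre x -0.0015 sides y -0.0303 0.0291 px 173.0 (np.int64(263), np.int64(379), 177) (np.int64(264), np.int64(379), 192)
shift [ 0.0007 -0.0003  0.1263] turn [ 0.01  0.   -0.  ] rows 2.5
```

Call:
{"api": "carry_out", "payload": {
  "motion": [
    {"xyz": [0.002,0,0.04],"angular": [0,0,0]},
    {"xyz": [0.002,0,0.075],"angular": [0,0,0]},
    {"xyz": [0.002,0,0.1],"angular": [0,0,0]},
    {"xyz": [0.002,0,0.115],"angular": [0,0,0]},
    {"xyz": [0.002,0,0.121],"angular": [0,0,0]},
    {"xyz": [0.002,0,0.124],"angular": [0,0,0]},
    {"xyz": [0.002,0,0.126],"angular": [0,0,0]},
    {"xyz": [0.002,0,0.127],"angular": [0,0,0]},
    {"xyz": [0.002,0,0.127],"angular": [0,0,0]},
    {"xyz": [0.002,0,0.127],"angular": [0,0,0]}
  ]
}}

```text
clock: 10.15
position: [0.616, -0.0135, 0.0348]
ee_rot: [0.073, 0.997, 0.0, 0.0]
ft_force: [0.1, -0.9, -1.0]
grip_width: 0.102
grasp_force: 49.1
```

Call:
{"api": "carry_out", "payload": {
  "motion": [
    {"xyz": [0,0,0.001],"angular": [0,0,0]},
    {"xyz": [0,0,0.001],"angular": [0,0,0]},
    {"xyz": [0,0,0.001],"angular": [0,0,0]}
  ]
}}

```text
clock: 10.45
position: [0.6159, -0.0135, 0.0335]
ee_rot: [0.073, 0.997, 0.0, 0.0]
ft_force: [0.4, 0.5, -0.6]
grip_width: 0.106
grasp_force: 49.3
```

Within a millimetre of contact; lower slightly, release and rise.

Call:
{"api": "carry_out", "payload": {
  "motion": [
    {"xyz": [0,0,0.001],"angular": [0,0,0]},
    {"xyz": [0,0,0.001],"angular": [0,0,0]},
    {"xyz": [0,0,0.001],"angular": [0,0,0]}
  ]
}}

```text
clock: 10.75
position: [0.616, -0.0135, 0.0335]
ee_rot: [0.073, 0.997, 0.0, 0.0]
ft_force: [-5.2, 0.1, 10.4]
grip_width: 0.112
grasp_force: 50.9
```

Call:
{"api": "carry_out", "payload": {
  "motion": [
    {"xyz": [0,0,0],"angular": [0,0,0]},
    {"xyz": [0,0,0],"angular": [0,0,0]},
    {"xyz": [0,0,0],"angular": [0,0,0]},
    {"xyz": [0,0,0],"angular": [0,0,0]},
    {"xyz": [0,0,-0.02],"angular": [0,0,0]},
    {"xyz": [0,0,-0.05],"angular": [0,0,0]},
    {"xyz": [0,0,-0.09],"angular": [0,0,0]},
    {"xyz": [0,0,-0.13],"angular": [0,0,0]},
    {"xyz": [0,0,-0.13],"angular": [0,0,0]},
    {"xyz": [0,0,-0.13],"angular": [0,0,0]},
    {"xyz": [0,0,-0.13],"angular": [0,0,0]},
    {"xyz": [0,0,-0.13],"angular": [0,0,0]}
  ],
  "hand": 0.35
}}

```text
clock: 11.95
position: [0.615, -0.0135, 0.1608]
ee_rot: [0.073, 0.997, -0.0, -0.001]
ft_force: [0.4, -0.0, -0.6]
grip_width: 0.349
grasp_force: 0.0
```

```bash
cat >> h.py <<'E'
def osink(c,z):
    H=hsv(c);h,s,v=[H[...,i].astype(int) for i in range(3)]
    for ce,A,mm in blobs((h>=6)&(h<=15)&(s>170)&(v>100),40):
        r=rect(mm); P=[onz(c,*p,z) for p in cv2.boxPoints(r)]
        i=int(np.linalg.norm(P[1]-P[2])>np.linalg.norm(P[0]-P[1]))
        print('orange',np.round(r[0],1),A,np.mean(P,0).round(4),[np.linalg.norm(P[j]-P[j+1]).round(4) for j in(0,1)],'axis',round(np.degrees(np.arctan2(*(P[i]-P[i+1])[1::-1]))%180,1))
E
python3 - <<'E'
from h import *
o=get_obs();print(o['position'],np.abs(o['joint_velocities']).max())
c=shot('wrist','w7.png'); osink(c,.062); osink(shot('side'),.062); osink(shot('scene'),.062)
plan(.4387,.0041,.16,180)
E
```

```text
[ 0.61497347 -0.01353811  0.16080535] 0.004590419670290443
orange [322.  202.5] 806 [ 0.6176 -0.0142  0.062 ] [np.float64(0.0108), np.float64(0.0491)] axis 172.0
orange [388.7 128.2] 64 [ 0.554  -0.3004  0.062 ] [np.float64(0.0642), np.float64(0.0133)] axis 64.5
orange [332.7 198.6] 212 [0.6156 0.0008 0.062 ] [np.float64(0.038), np.float64(0.0585)] axis 167.4
shift [ 0.1773 -0.0083  0.0016] turn [-0.01 -0.08 -8.41] rows 3.6
```

View pics/w7.png

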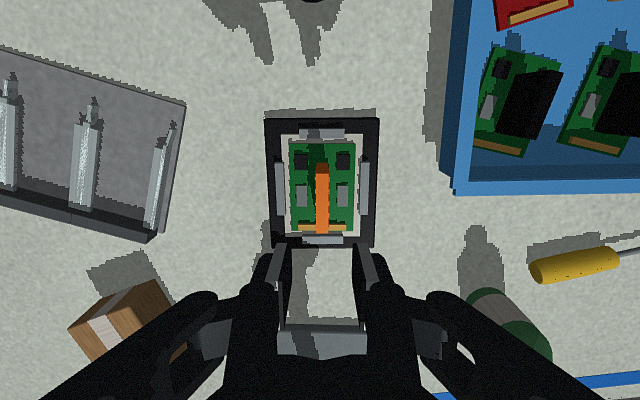

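The sample lies flat between the four stops, with its sink at (322,202). Next the button, with shut fingers.

Call:
{"api": "carry_out", "payload": {
  "motion": [
    {"xyz": [0.177,-0.008,0.0],"angular": [0,0,-8.4]},
    {"xyz": [0.177,-0.008,0.0],"angular": [0,0,-8.4]},
    {"xyz": [0.177,-0.008,0.0],"angular": [0,0,-8.4]},
    {"xyz": [0.177,-0.008,0.0],"angular": [0,0,-8.4]},
    {"xyz": [0.177,-0.008,0.0],"angular": [0,0,-8.4]},
    {"xyz": [0.177,-0.008,0.05],"angular": [0,0,-8.4]},
    {"xyz": [0.177,-0.008,0.1],"angular": [0,0,-8.4]},
    {"xyz": [0.177,-0.008,0.1],"angular": [0,0,-8.4]},
    {"xyz": [0.177,-0.008,0.1],"angular": [0,0,-8.4]},
    {"xyz": [0.177,-0.008,0.1],"angular": [0,0,-8.4]},
    {"xyz": [0.177,-0.008,0.1],"angular": [0,0,-8.4]},
    {"xyz": [0.177,-0.008,0.1],"angular": [0,0,-8.4]}
  ],
  "hand": 0
}}

```text
clock: 13.3
position: [0.4406, 0.0046, 0.0638]
ee_rot: [0.0, 1.0, 0.0, 0.001]
ft_force: [-0.3, 0.3, -0.7]
grip_width: -0.001
grasp_force: 0.0
```

```bash
python3 - <<'E'
from h import *
o=get_obs();print(o['position'],o['grip_width'],np.abs(o['joint_velocities']).max())
plan(.4387,.0041,.02,180)
E
```

```text
[0.44060602 0.00459026 0.06381737] -0.001246343318113886 0.010054544518616159
shift [ 0.002  -0.0005  0.0438] turn [ 0.04  0.16 -0.  ] rows 0.9
```

Call:
{"api": "carry_out", "payload": {
  "motion": [
    {"xyz": [0.002,0,0.03],"angular": [0,0,0]},
    {"xyz": [0.002,0,0.042],"angular": [0,0,0]},
    {"xyz": [0.002,0,0.046],"angular": [0,0,0]},
    {"xyz": [0.002,0,0.048],"angular": [0,0,0]},
    {"xyz": [0.002,0,0.05],"angular": [0,0,0]},
    {"xyz": [0.002,0,0.051],"angular": [0,0,0]},
    {"xyz": [0.002,0,0.052],"angular": [0,0,0]},
    {"xyz": [0.002,0,0.053],"angular": [0,0,0]},
    {"xyz": [0.002,0,0.053],"angular": [0,0,0]},
    {"xyz": [0.002,0,0.053],"angular": [0,0,0]}
  ]
}}

```text
clock: 14.3
position: [0.4374, 0.0045, 0.0143]
ee_rot: [0.001, 1.0, 0.001, -0.001]
ft_force: [-36.6, -2.6, 89.9]
grip_width: -0.001
grasp_force: 45.2
```

Contact was stiffer than expected (90 N), so I back off in small steps, watching for the spring force that shows the button was bottomed.

Call:
{"api": "carry_out", "payload": {
  "motion": [
    {"xyz": [0,0,-0.0035],"angular": [0,0,0]},
    {"xyz": [0,0,-0.0035],"angular": [0,0,0]},
    {"xyz": [0,0,-0.0035],"angular": [0,0,0]},
    {"xyz": [0,0,-0.0035],"angular": [0,0,0]}
  ]
}}

```text
clock: 14.7
position: [0.4374, 0.0045, 0.0154]
ee_rot: [0.0, 1.0, 0.001, -0.001]
ft_force: [-17.6, -1.1, 40.3]
grip_width: 0.0
grasp_force: 20.1
```

Call:
{"api": "carry_out", "payload": {
  "motion": [
    {"xyz": [0,0,-0.002],"angular": [0,0,0]},
    {"xyz": [0,0,-0.002],"angular": [0,0,0]},
    {"xyz": [0,0,-0.002],"angular": [0,0,0]},
    {"xyz": [0,0,-0.002],"angular": [0,0,0]}
  ]
}}

```text
clock: 15.1
position: [0.4378, 0.0045, 0.0159]
ee_rot: [0.0, 1.0, 0.0, 0.0]
ft_force: [-4.8, 0.3, 11.5]
grip_width: -0.001
grasp_force: 5.7
```

Call:
{"api": "carry_out", "payload": {
  "motion": [
    {"xyz": [0,0,-0.002],"angular": [0,0,0]},
    {"xyz": [0,0,-0.002],"angular": [0,0,0]},
    {"xyz": [0,0,-0.002],"angular": [0,0,0]},
    {"xyz": [0,0,-0.002],"angular": [0,0,0]}
  ]
}}

```text
clock: 15.5
position: [0.4378, 0.0045, 0.017]
ee_rot: [0.0, 1.0, 0.0, 0.0]
ft_force: [-1.3, 0.9, 4.0]
grip_width: -0.005
grasp_force: 1.7
```

Call:
{"api": "carry_out", "payload": {
  "motion": [
    {"xyz": [0,0,-0.002],"angular": [0,0,0]},
    {"xyz": [0,0,-0.01],"angular": [0,0,0]},
    {"xyz": [0,0,-0.04],"angular": [0,0,0]},
    {"xyz": [0,0,-0.04],"angular": [0,0,0]},
    {"xyz": [0,0,-0.04],"angular": [0,0,0]},
    {"xyz": [0,0,-0.04],"angular": [0,0,0]}
  ]
}}

```text
clock: 16.1
position: [0.4371, 0.0044, 0.0564]
ee_rot: [-0.0, 1.0, -0.0, -0.0]
ft_force: [-0.4, 0.5, 0.5]
grip_width: -0.004
grasp_force: 0.0
```

The spring reading is 4 N at z = 0.017, with the hard stop near 0.016. One gentle probe will find where the button's top begins.

Call:
{"api": "carry_out", "payload": {
  "motion": [
    {"xyz": [0,0,0.02],"angular": [0,0,0]},
    {"xyz": [0,0,0.03],"angular": [0,0,0]},
    {"xyz": [0,0,0.034],"angular": [0,0,0]},
    {"xyz": [0,0,0.034],"angular": [0,0,0]},
    {"xyz": [0,0,0.034],"angular": [0,0,0]},
    {"xyz": [0,0,0.034],"angular": [0,0,0]}
  ]
}}

```text
clock: 16.7
position: [0.4379, 0.0045, 0.0233]
ee_rot: [0.0, 1.0, 0.0, 0.0]
ft_force: [-0.3, -0.2, 0.4]
grip_width: -0.001
grasp_force: 0.0
```

Call:
{"api": "carry_out", "payload": {
  "motion": [
    {"xyz": [0,0,0.0025],"angular": [0,0,0]},
    {"xyz": [0,0,0.0025],"angular": [0,0,0]},
    {"xyz": [0,0,0.0025],"angular": [0,0,0]},
    {"xyz": [0,0,0.0025],"angular": [0,0,0]},
    {"xyz": [0,0,0.0025],"angular": [0,0,0]}
  ]
}}

```text
clock: 17.2
position: [0.4378, 0.0045, 0.0205]
ee_rot: [0.0, 1.0, 0.0, 0.0]
ft_force: [1.5, -0.1, 1.2]
grip_width: 0.0
grasp_force: 0.9
```

Call:
{"api": "carry_out", "payload": {
  "motion": [
    {"xyz": [0,0,0.0025],"angular": [0,0,0]},
    {"xyz": [0,0,0.0025],"angular": [0,0,0]},
    {"xyz": [0,0,0.0025],"angular": [0,0,0]},
    {"xyz": [0,0,0.0025],"angular": [0,0,0]},
    {"xyz": [0,0,0.0025],"angular": [0,0,0]}
  ]
}}

```text
clock: 17.7
position: [0.4376, 0.0044, 0.0179]
ee_rot: [0.0, 1.0, 0.0, 0.0]
ft_force: [1.9, 0.8, 3.9]
grip_width: -0.004
grasp_force: 1.5
```

The button's force rises linearly from z of about 0.0217 to the stop at about 0.0157, the full 6 mm travel, so it was fully pressed. Now up and over for a close rack view.

Call:
{"api": "carry_out", "payload": {
  "motion": [
    {"xyz": [0,0,-0.05],"angular": [0,0,0]},
    {"xyz": [0,0,-0.1],"angular": [0,0,0]},
    {"xyz": [-0.03,-0.1,-0.182],"angular": [0,0,8]},
    {"xyz": [-0.062,-0.276,-0.182],"angular": [0,0,25.5]},
    {"xyz": [-0.062,-0.276,-0.182],"angular": [0,0,25.5]},
    {"xyz": [-0.062,-0.276,-0.182],"angular": [0,0,25.5]},
    {"xyz": [-0.062,-0.276,-0.182],"angular": [0,0,25.5]},
    {"xyz": [-0.062,-0.276,-0.182],"angular": [0,0,25.5]},
    {"xyz": [-0.062,-0.276,-0.182],"angular": [0,0,25.5]},
    {"xyz": [-0.062,-0.276,-0.182],"angular": [0,0,25.5]},
    {"xyz": [-0.062,-0.276,-0.182],"angular": [0,0,25.5]},
    {"xyz": [-0.062,-0.276,-0.182],"angular": [0,0,25.5]}
  ],
  "hand": 0.35
}}

```text
clock: 18.9
position: [0.4993, -0.27, 0.1993]
ee_rot: [0.22, 0.976, 0.0, -0.001]
ft_force: [0.5, 0.1, -0.3]
grip_width: 0.351
grasp_force: 0.0
```

Call:
{"api": "carry_out", "payload": {
  "motion": [
    {"xyz": [0,0,0],"angular": [0,0,0]},
    {"xyz": [0,0,0],"angular": [0,0,0]},
    {"xyz": [0,0,0],"angular": [0,0,0]}
  ]
}}

```text
clock: 19.2
position: [0.4995, -0.2712, 0.1999]
ee_rot: [0.22, 0.975, 0.0, 0.0]
ft_force: [1.0, 0.1, 0.0]
grip_width: 0.351
grasp_force: 0.0
```

```bash
python3 - <<'E'
from h import *
o=get_obs();print(o['position'],o['ee_rot'],np.abs(o['joint_velocities']).max())
c=shot('wrist','w8.png')
E
```

```text
[ 0.49950986 -0.27122435  0.19985645] [2.20472341e-01 9.75393212e-01 1.47813303e-04 7.94742451e-05] 0.002536192114675137
```

View pics/w8.png

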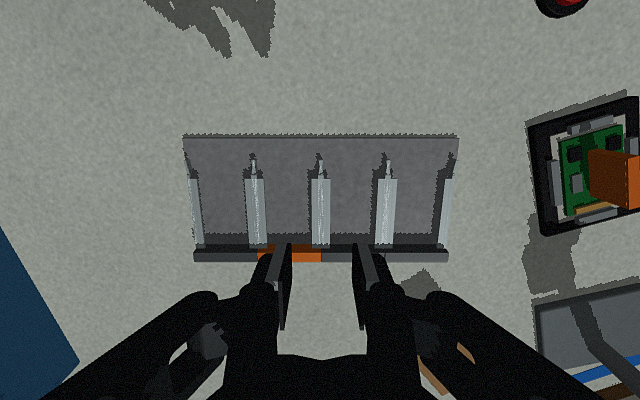

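The close rack view is nearly square to the image: lip strips at u = 195, 257, 320, 386 and 447, the plate's front edge at v = 135, and the orange block at (290,254) between strips 2 and 3.

```bash
python3 - <<'E'
from h import *
np.set_printoptions(precision=4,suppress=True)
c=load('w8');H=hsv(c);h,s,v=[H[...,i].astype(int) for i in range(3)]
print(v[210,185:205],v[210,245:272],v[210,310:335],v[210,375:400]); print(v[128:140,300],v[170:180,257],v[236:262,350],v[236:262,290])
print(np.where(v[175:245,150:500]>120)[0].size)
m=np.zeros(v.shape,bool); m[183:236,185:460]=v[183:236,185:460]>np.percentile(v[183:236,185:460],100)*.55
for ce,A,mm in blobs(m,60):
    ys,xs=np.nonzero(mm); rows=np.arange(185,234); l=np.array([xs[ys==y].min() if (ys==y).any() else np.nan for y in rows]);r=np.array([xs[ys==y].max() if (ys==y).any() else np.nan for y in rows])
    ok=~np.isnan(l); k=np.polyfit(rows[ok],((l+r)/2)[ok],1)
    P=onz(c,np.polyval(k,185),185,.018);Q=onz(c,np.polyval(k,233),233,.018);D=Q-P
    print(ce.round(1),A,'w',np.nanmedian(r-l)+1,P,Q,np.degrees(np.arctan2(D[1],D[0])).round(2))
E
```

```text
[141 145 143 149 138 141 141 136 135 121 126 122 125 125 133  85  38 102
  98  95] [ 93  55 136 127 125 133 126 130 130 128 127 184 139 146 129 134 121 128
 131 137  77  95  91  93  90  97  92] [ 48  67 148 143 142 139 143 138 144 145 158 135 155 139 148 147 138 148
 144 151 105  90  95  93  95] [ 47  72 165 155 153 165 157 152 165 177 174 167 167 167 161 160 156 161
 160 167 109  98 100 100 101]
[144 145 148 147 152 153  68  77  77  53  74 106] [ 66  70  45  53  70  45  42  39  52 135] [51 54 60 50 55 54 50 53 26 26 25 32 28 30 32 29 34 81 78 80 77 79 82 84
 79 86] [52 54 50 50 49 49 49  8  9  9 21 13  6 11  2 17 19 18 24  8 22 14 16  4
 11  0]
10973
[192.1 210.6] 776 w 15.0 [ 0.4494 -0.4001  0.018 ] [ 0.4971 -0.4267  0.018 ] -29.16
[255.5 208.6] 961 w 18.0 [ 0.4779 -0.3401  0.018 ] [ 0.5272 -0.3636  0.018 ] -25.42
[320.6 208.8] 963 w 18.0 [ 0.508  -0.2769  0.018 ] [ 0.5571 -0.3007  0.018 ] -25.94
[385.6 208.7] 984 w 19.0 [ 0.5379 -0.2141  0.018 ] [ 0.5871 -0.2375  0.018 ] -25.46
[450.3 210.5] 966 w 18.0 [ 0.567  -0.1529  0.018 ] [ 0.6177 -0.1731  0.018 ] -21.76
```

```bash
python3 - <<'E'
from h import *
np.set_printoptions(precision=4,suppress=True)
c=load('w8'); u=np.array([np.cos(np.radians(-25.5)),np.sin(np.radians(-25.5))]);n=np.array([-u[1],u[0]])
for nm,p,z,x in (('plate',(320,134),.006,-79),('lip2',(257,178.7),.018,-42),('blkbot',(350,243.5),.006,42),('blktop',(350,252.5),.028,42)):
    P=onz(c,*p,z)[:2]; print(nm,'origin along u',P@u-x/1000)
S=np.array([[.4779,-.3401],[.5272,-.3636],[.508,-.2769],[.5571,-.3007],[.5379,-.2141],[.5871,-.2375]])@n
print('wall n',S)
mid=S.mean(); s0=np.mean([ (onz(c,350,252.5,.028)[:2]@u-.042), (onz(c,350,243.5,.006)[:2]@u-.042),onz(c,257,178.7,.018)[:2]@u+.042,onz(c,320,134,.006)[:2]@u+.079])
for i,k in enumerate((-1.5,-.5,.5,1.5)): print('lane',i,(s0*u+(mid+k*.07)*n).round(4),'entry(-100)',((s0-.1)*u+(mid+k*.07)*n).round(4))
plan(.6165,-.014,.16,171.6)
E
```

```text
plate origin along u 0.6052968528749224
lip2 origin along u 0.6130031394194644
blkbot origin along u 0.6085326937356275
blktop origin along u 0.6088288676748321
wall n [-0.1012 -0.1012 -0.0312 -0.0316  0.0383  0.0384]
lane 0 [ 0.4909 -0.3853] entry(-100) [ 0.4006 -0.3422]
lane 1 [ 0.521  -0.3221] entry(-100) [ 0.4307 -0.279 ]
lane 2 [ 0.5511 -0.2589] entry(-100) [ 0.4609 -0.2159]
lane 3 [ 0.5813 -0.1957] entry(-100) [ 0.491  -0.1527]
shift [0.0051 0.2826 0.0399] turn [  0.01   0.01 -17.08] rows 5.7
```

Call:
{"api": "carry_out", "payload": {
  "motion": [
    {"xyz": [0.005,0.2825,0.04],"angular": [0,0,-17.1]},
    {"xyz": [0.005,0.2825,0.04],"angular": [0,0,-17.1]},
    {"xyz": [0.005,0.2825,0.04],"angular": [0,0,-17.1]},
    {"xyz": [0.005,0.2825,0.04],"angular": [0,0,-17.1]},
    {"xyz": [0.005,0.2825,0.04],"angular": [0,0,-17.1]},
    {"xyz": [0.005,0.2825,0.04],"angular": [0,0,-17.1]},
    {"xyz": [0.005,0.2825,0.04],"angular": [0,0,-17.1]},
    {"xyz": [0.005,0.2825,0.04],"angular": [0,0,-17.1]},
    {"xyz": [0.005,0.2825,0.04],"angular": [0,0,-17.1]},
    {"xyz": [0.005,0.2825,0.04],"angular": [0,0,-17.1]},
    {"xyz": [0.005,0.2825,0.04],"angular": [0,0,-17.1]},
    {"xyz": [0.005,0.2825,0.04],"angular": [0,0,-17.1]}
  ]
}}

```text
clock: 20.45
position: [0.6165, -0.0152, 0.16]
ee_rot: [0.074, 0.997, 0.0, 0.0]
ft_force: [0.4, -0.5, 0.0]
grip_width: 0.351
grasp_force: 0.0
```

Call:
{"api": "carry_out", "payload": {
  "motion": [
    {"xyz": [0,0,0],"angular": [0,0,0]},
    {"xyz": [0,0,0],"angular": [0,0,0]},
    {"xyz": [0,0,0],"angular": [0,0,0]}
  ]
}}

```text
clock: 20.75
position: [0.6166, -0.0145, 0.1598]
ee_rot: [0.073, 0.997, 0.0, 0.0]
ft_force: [0.1, -0.3, 0.4]
grip_width: 0.352
grasp_force: 0.0
```

```bash
python3 - <<'E'
from h import *
o=get_obs();print(o['position'],np.abs(o['joint_velocities']).max())
osink(shot('wrist','w9.png'),.062)
plan(.617,-.014,.0335,171.8)
E
```

```text
[ 0.61657057 -0.01447613  0.15981811] 0.0021742195757853784
orange [322.5 201. ] 833 [ 0.6179 -0.0146  0.062 ] [np.float64(0.0497), np.float64(0.0099)] axis 171.3
shift [-0.0004  0.0005  0.1263] turn [ 0.  -0.  -0.2] rows 2.5
```

Call:
{"api": "carry_out", "payload": {
  "motion": [
    {"xyz": [-0.001,0,0.04],"angular": [0,0,0]},
    {"xyz": [-0.001,0,0.08],"angular": [0,0,0]},
    {"xyz": [-0.001,0,0.11],"angular": [0,0,0]},
    {"xyz": [-0.001,0,0.122],"angular": [0,0,0]},
    {"xyz": [-0.001,0,0.127],"angular": [0,0,0]},
    {"xyz": [-0.001,0,0.127],"angular": [0,0,0]},
    {"xyz": [-0.001,0,0.127],"angular": [0,0,0]},
    {"xyz": [-0.001,0,0.127],"angular": [0,0,0]}
  ]
}}

```text
clock: 21.6
position: [0.6185, -0.0146, 0.0343]
ee_rot: [0.073, 0.997, 0.0, 0.001]
ft_force: [0.3, -0.2, 0.6]
grip_width: 0.349
grasp_force: 0.0
```

Call:
{"api": "carry_out", "payload": {
  "motion": [
    {"xyz": [0,0,0],"angular": [0,0,0]},
    {"xyz": [0,0,0],"angular": [0,0,0]},
    {"xyz": [0,0,0],"angular": [0,0,0]},
    {"xyz": [0,0,0],"angular": [0,0,0]},
    {"xyz": [0,0,0],"angular": [0,0,0]}
  ],
  "hand": 0,
  "grip_force": 60
}}

```text
clock: 22.1
position: [0.6182, -0.0146, 0.0337]
ee_rot: [0.073, 0.997, 0.0, 0.001]
ft_force: [-1.9, 0.4, 5.8]
grip_width: 0.105
grasp_force: 59.5
```

Call:
{"api": "carry_out", "payload": {
  "motion": [
    {"xyz": [0,0,-0.01],"angular": [0,0,0]},
    {"xyz": [0,0,-0.03],"angular": [0,0,0]},
    {"xyz": [0,0,-0.06],"angular": [0,0,0]},
    {"xyz": [0,0,-0.09],"angular": [0,0,0]},
    {"xyz": [0,0,-0.09],"angular": [0,0,0]},
    {"xyz": [0,0,-0.09],"angular": [0,0,0]},
    {"xyz": [0,0,-0.09],"angular": [0,0,0]}
  ]
}}

```text
clock: 22.8
position: [0.6167, -0.0145, 0.1217]
ee_rot: [0.073, 0.997, -0.0, -0.001]
ft_force: [-0.3, 0.2, -0.6]
grip_width: 0.108
grasp_force: 58.5
```

```bash
cat > lane.py <<'E'
from h import *
U=np.array([np.cos(np.radians(-25.5)),np.sin(np.radians(-25.5))]);N=np.array([-U[1],U[0]])
O=np.array([[.4909,-.3853],[.521,-.3221],[.5511,-.2589],[.5813,-.1957]])
def lp(i,x,z,dn=0): # tcp plan for lane i at lane x
    p=O[i]+x*U+dn*N; plan(p[0],p[1],z,154.5)
def where(i):
    o=get_obs(); d=o['position'][:2]-O[i]; print('lane',i,'tcp x',(d@U).round(4),'n',(d@N).round(4),'z',o['position'][2].round(4),'psi',round(2*np.degrees(np.arctan2(o['ee_rot'][1],o['ee_rot'][0])),2),'vmax',np.abs(o['joint_velocities']).max().round(4))
E
python3 - <<'E'
from lane import *
c=shot('wrist','w10.png');o=get_obs();print(o['position']); edge(c,o['position'][2]-.0165)
lp(1,-.115,.12)
E
```

```text
[ 0.61667138 -0.01455921  0.12148779]
near edge x 0.043 -> centre x 0.001 sides y -0.0305 0.0293 px 168.0 (np.int64(263), np.int64(380), 172) (np.int64(264), np.int64(379), 187)
shift [ 0.1596 -0.2844  0.002 ] turn [-0.05 -0.12 17.1 ] rows 6.5
```

Call:
{"api": "carry_out", "payload": {
  "motion": [
    {"xyz": [0.16,-0.2845,0.002],"angular": [0,0,17.1]},
    {"xyz": [0.16,-0.2845,0.002],"angular": [0,0,17.1]},
    {"xyz": [0.16,-0.2845,0.002],"angular": [0,0,17.1]},
    {"xyz": [0.16,-0.2845,0.002],"angular": [0,0,17.1]},
    {"xyz": [0.16,-0.2845,0.002],"angular": [0,0,17.1]},
    {"xyz": [0.16,-0.2845,0.002],"angular": [0,0,17.1]},
    {"xyz": [0.16,-0.2845,0.002],"angular": [0,0,17.1]},
    {"xyz": [0.16,-0.2845,0.002],"angular": [0,0,17.1]},
    {"xyz": [0.16,-0.2845,0.002],"angular": [0,0,17.1]},
    {"xyz": [0.16,-0.2845,0.002],"angular": [0,0,17.1]},
    {"xyz": [0.16,-0.2845,0.002],"angular": [0,0,17.1]},
    {"xyz": [0.16,-0.2845,0.002],"angular": [0,0,17.1]}
  ]
}}

```text
clock: 24.05
position: [0.4182, -0.2719, 0.1206]
ee_rot: [0.22, 0.976, 0.0, -0.0]
ft_force: [1.0, 0.7, -1.3]
grip_width: 0.109
grasp_force: 58.6
```

Call:
{"api": "carry_out", "payload": {
  "motion": [
    {"xyz": [0,0,0],"angular": [0,0,0]},
    {"xyz": [0,0,0],"angular": [0,0,0]},
    {"xyz": [0,0,0],"angular": [0,0,0]}
  ]
}}

```text
clock: 24.35
position: [0.4178, -0.2726, 0.1208]
ee_rot: [0.221, 0.975, 0.0, 0.0]
ft_force: [0.4, 0.6, -1.8]
grip_width: 0.104
grasp_force: 58.6
```

```bash
python3 - <<'E'
from lane import *
where(1); lp(1,-.115,.0295)
E
```

```text
lane 1 tcp x -0.1145 n 0.0002 z 0.1208 psi 154.51 vmax 0.0022
shift [ 0.0005 -0.0002  0.0913] turn [0.   0.   0.01] rows 1.8
```

Call:
{"api": "carry_out", "payload": {
  "motion": [
    {"xyz": [0,0,0.04],"angular": [0,0,0]},
    {"xyz": [0,0,0.07],"angular": [0,0,0]},
    {"xyz": [0,0,0.085],"angular": [0,0,0]},
    {"xyz": [0,0,0.091],"angular": [0,0,0]},
    {"xyz": [0,0,0.091],"angular": [0,0,0]},
    {"xyz": [0,0,0.091],"angular": [0,0,0]},
    {"xyz": [0,0,0.091],"angular": [0,0,0]}
  ]
}}

```text
clock: 25.05
position: [0.4185, -0.273, 0.0308]
ee_rot: [0.221, 0.975, -0.0, 0.001]
ft_force: [-0.2, -0.1, -1.4]
grip_width: 0.108
grasp_force: 58.7
```

```bash
python3 - <<'E'
from lane import *
where(1);print(get_obs()['ft_force']); lp(1,-.05,.0295)
E
```

```text
lane 1 tcp x -0.1137 n 0.0002 z 0.0308 psi 154.5 vmax 0.0032
[-0.24884553 -0.13568927 -1.3880311 ]
shift [-0.0637 -0.0002  0.0014] turn [ 0.02  0.11 -0.  ] rows 1.3
```

Call:
{"api": "carry_out", "payload": {
  "motion": [
    {"xyz": [0,0,0.0015],"angular": [0,0,0]},
    {"xyz": [-0.006,0,0.0015],"angular": [0,0,0]},
    {"xyz": [-0.012,0,0.0015],"angular": [0,0,0]},
    {"xyz": [-0.018,0,0.0015],"angular": [0,0,0]},
    {"xyz": [-0.024,0,0.0015],"angular": [0,0,0]},
    {"xyz": [-0.03,0,0.0015],"angular": [0,0,0]},
    {"xyz": [-0.036,0,0.0015],"angular": [0,0,0]},
    {"xyz": [-0.042,0,0.0015],"angular": [0,0,0]},
    {"xyz": [-0.048,0,0.0015],"angular": [0,0,0]},
    {"xyz": [-0.054,0,0.0015],"angular": [0,0,0]},
    {"xyz": [-0.06,0,0.0015],"angular": [0,0,0]},
    {"xyz": [-0.06,0,0.0015],"angular": [0,0,0]}
  ]
}}

```text
clock: 26.25
position: [0.4726, -0.2988, 0.0283]
ee_rot: [0.221, 0.975, -0.0, 0.0]
ft_force: [-0.4, -0.2, -2.1]
grip_width: 0.107
grasp_force: 58.7
```

```bash
python3 - <<'E'
from lane import *
where(1);print(get_obs()['ft_force'].round(1),get_obs()['torque'].round(2)); lp(1,.0,.0295)
E
```

```text
lane 1 tcp x -0.0537 n 0.0002 z 0.0283 psi 154.51 vmax 0.0244
[-0.4 -0.2 -2.1] [ 0.02 -0.09  0.  ]
shift [-0.0537 -0.0002 -0.0012] turn [-0.01  0.02  0.01] rows 1.1
```

Call:
{"api": "carry_out", "payload": {
  "motion": [
    {"xyz": [-0.006,0,0],"angular": [0,0,0]},
    {"xyz": [-0.012,0,0],"angular": [0,0,0]},
    {"xyz": [-0.018,0,0],"angular": [0,0,0]},
    {"xyz": [-0.024,0,0],"angular": [0,0,0]},
    {"xyz": [-0.03,0,0],"angular": [0,0,0]},
    {"xyz": [-0.036,0,0],"angular": [0,0,0]},
    {"xyz": [-0.041,0,0],"angular": [0,0,0]},
    {"xyz": [-0.045,0,0],"angular": [0,0,0]},
    {"xyz": [-0.047,0,0],"angular": [0,0,0]},
    {"xyz": [-0.047,0,0],"angular": [0,0,0]}
  ]
}}

```text
clock: 27.25
position: [0.5144, -0.3188, 0.0282]
ee_rot: [0.221, 0.975, 0.0, -0.0]
ft_force: [0.8, -0.4, -0.7]
grip_width: 0.107
grasp_force: 58.7
```

Call:
{"api": "carry_out", "payload": {
  "motion": [
    {"xyz": [-0.0015,0,0],"angular": [0,0,0]},
    {"xyz": [-0.0025,0,0],"angular": [0,0,0]},
    {"xyz": [-0.0035,0,0],"angular": [0,0,0]},
    {"xyz": [-0.0035,0,0],"angular": [0,0,0]}
  ]
}}

```text
clock: 27.65
position: [0.5175, -0.3203, 0.0283]
ee_rot: [0.221, 0.975, 0.0, 0.0]
ft_force: [-1.2, 0.5, -1.7]
grip_width: 0.104
grasp_force: 58.7
```

```bash
python3 - <<'E'
from lane import *
where(1);print(get_obs()['ft_force'].round(1),get_obs()['torque'].round(2)); lp(1,.0,.0295)
E
```

```text
lane 1 tcp x -0.0039 n 0.0002 z 0.0283 psi 154.5 vmax 0.0039
[-1.2  0.5 -1.7] [-0.03 -0.01 -0.04]
shift [-0.0039 -0.0002 -0.0012] turn [0. 0. 0.] rows 0.1
```

Call:
{"api": "carry_out", "payload": {
  "motion": [
    {"xyz": [-0.001,0,0],"angular": [0,0,0]},
    {"xyz": [-0.002,0,0],"angular": [0,0,0]},
    {"xyz": [-0.0025,0,0],"angular": [0,0,0]},
    {"xyz": [-0.0025,0,0],"angular": [0,0,0]}
  ]
}}

```text
clock: 28.05
position: [0.5197, -0.3213, 0.0282]
ee_rot: [0.221, 0.975, 0.0, -0.0]
ft_force: [0.3, -0.6, -1.0]
grip_width: 0.103
grasp_force: 58.7
```

Call:
{"api": "carry_out", "payload": {
  "motion": [
    {"xyz": [-0.001,0,0],"angular": [0,0,0]},
    {"xyz": [-0.002,0,0],"angular": [0,0,0]},
    {"xyz": [-0.002,0,0],"angular": [0,0,0]}
  ]
}}

```text
clock: 28.35
position: [0.5208, -0.3219, 0.028]
ee_rot: [0.221, 0.975, 0.0, -0.001]
ft_force: [-4.8, 2.8, 2.0]
grip_width: 0.103
grasp_force: 59.2
```

Contact with the end block begins at lane x = 0. A little more push to seat it, then lower, release and rise.

Call:
{"api": "carry_out", "payload": {
  "motion": [
    {"xyz": [-0.001,0,0.0005],"angular": [0,0,0]},
    {"xyz": [-0.0015,0,0.001],"angular": [0,0,0]},
    {"xyz": [-0.0015,0,0.001],"angular": [0,0,0]}
  ]
}}

```text
clock: 28.65
position: [0.5208, -0.3219, 0.0278]
ee_rot: [0.221, 0.975, 0.001, -0.002]
ft_force: [-16.1, 9.3, 17.9]
grip_width: 0.106
grasp_force: 61.8
```

Call:
{"api": "carry_out", "payload": {
  "motion": [
    {"xyz": [0,0,0],"angular": [0,0,0]},
    {"xyz": [0,0,0],"angular": [0,0,0]},
    {"xyz": [0,0,0],"angular": [0,0,0]},
    {"xyz": [0,0,0],"angular": [0,0,0]},
    {"xyz": [0,0,-0.02],"angular": [0,0,0]},
    {"xyz": [0,0,-0.05],"angular": [0,0,0]},
    {"xyz": [0,0,-0.09],"angular": [0,0,0]},
    {"xyz": [0,0,-0.13],"angular": [0,0,0]},
    {"xyz": [0,0,-0.17],"angular": [0,0,0]},
    {"xyz": [0,0,-0.17],"angular": [0,0,0]},
    {"xyz": [0,0,-0.17],"angular": [0,0,0]},
    {"xyz": [0,0,-0.17],"angular": [0,0,0]}
  ],
  "hand": 0.35
}}

```text
clock: 29.85
position: [0.5225, -0.3225, 0.1961]
ee_rot: [0.221, 0.975, 0.0, -0.001]
ft_force: [0.4, 0.1, -0.5]
grip_width: 0.345
grasp_force: 0.0
```

```bash
python3 - <<'E'
from lane import *
c=shot('wrist','w11.png');osink(c,.056); print('expected home',O[1])
where(1)
plan(.50,.20,.30,180)
E
```

```text
orange [321.  183.5] 624 [ 0.5202 -0.3226  0.056 ] [np.float64(0.0107), np.float64(0.0499)] axis 154.8
orange [322.  221.5] 667 [ 0.5535 -0.3375  0.056 ] [np.float64(0.0621), np.float64(0.0091)] axis 64.5
expected home [ 0.521  -0.3221]
lane 1 tcp x 0.0013 n 0.0003 z 0.1959 psi 154.5 vmax 0.0037
shift [ 0.2453  0.4619 -0.1036] turn [  0.03  -0.12 -25.5 ] rows 10.7
```

The sample is home: its sink centre is within 1 mm of the lane origin. Next, green module A.

```bash
cat >> h.py <<'E'
def greens(c,z=.009):
    H=hsv(c);h,s,v=[H[...,i].astype(int) for i in range(3)]
    m=((h>40)&(h<80)&(s>80)&(v>20)).astype(np.uint8); m=cv2.morphologyEx(m,cv2.MORPH_CLOSE,np.ones((3,3)))
    for ce,A,mm in blobs(m,250):
        r=rect(mm); P=np.array([onz(c,*p,z) for p in cv2.boxPoints(r)])
        e=[P[1]-P[0],P[2]-P[1]]; L=[np.linalg.norm(x) for x in e]; i=int(np.argmax(L))
        print('green',np.round(r[0],1),A,P.mean(0)[:2].round(4),np.round(L,4),'axis',round(np.degrees(np.arctan2(e[i][1],e[i][0]))%180,1))
E
python3 - <<'E'
from h import *
greens(load('w4')); greens(load('w1'))
plan(.5655,.1615,.2,160.3)
E
```

```text
green [297.5  74. ] 3624 [0.4871 0.3529] [0.0591 0.0829] axis 2.0
green [320.5 178. ] 2764 [0.5915 0.3418] [0.0582 0.0825] axis 163.3
green [236.5 193.5] 2332 [0.5797 0.2505] [0.0591 0.0863] axis 158.9
green [156.7 207.6] 1929 [0.5676 0.1616] [0.0619 0.0907] axis 159.0
green [203.6 391.4] 380 [0.8174 0.1045] [0.0525 0.0235] axis 115.1
green [422.7 143. ] 1197 [0.4866 0.3517] [0.0853 0.0606] axis 179.7
green [297.3 194.2] 1254 [0.5676 0.1615] [0.0843 0.0594] axis 158.9
green [353.2 201.9] 1096 [0.5801 0.2501] [0.0855 0.06  ] axis 158.7
green [409.5 208.7] 954 [0.5911 0.3407] [0.0871 0.0608] axis 161.3
green [285.8 330.6] 730 [0.8259 0.136 ] [0.066  0.0524] axis 167.5
shift [ 0.1694  0.4554 -0.0038] turn [ 0.   -0.12 -5.8 ] rows 9.7
```

Call:
{"api": "carry_out", "payload": {
  "motion": [
    {"xyz": [0.1695,0.4555,-0.004],"angular": [0,0,-5.8]},
    {"xyz": [0.1695,0.4555,-0.004],"angular": [0,0,-5.8]},
    {"xyz": [0.1695,0.4555,-0.004],"angular": [0,0,-5.8]},
    {"xyz": [0.1695,0.4555,-0.004],"angular": [0,0,-5.8]},
    {"xyz": [0.1695,0.4555,-0.004],"angular": [0,0,-5.8]},
    {"xyz": [0.1695,0.4555,-0.004],"angular": [0,0,-5.8]},
    {"xyz": [0.1695,0.4555,-0.004],"angular": [0,0,-5.8]},
    {"xyz": [0.1695,0.4555,-0.004],"angular": [0,0,-5.8]},
    {"xyz": [0.1695,0.4555,-0.004],"angular": [0,0,-5.8]},
    {"xyz": [0.1695,0.4555,-0.004],"angular": [0,0,-5.8]},
    {"xyz": [0.1695,0.4555,-0.004],"angular": [0,0,-5.8]},
    {"xyz": [0.1695,0.4555,-0.004],"angular": [0,0,-5.8]}
  ]
}}

```text
clock: 31.1
position: [0.5654, 0.1616, 0.1999]
ee_rot: [0.17, 0.985, -0.001, -0.001]
ft_force: [-0.1, -0.9, -0.1]
grip_width: 0.348
grasp_force: 0.0
```

Call:
{"api": "carry_out", "payload": {
  "motion": [
    {"xyz": [0,0,0],"angular": [0,0,0]},
    {"xyz": [0,0,0],"angular": [0,0,0]},
    {"xyz": [0,0,0],"angular": [0,0,0]},
    {"xyz": [0,0,0],"angular": [0,0,0]}
  ]
}}

```text
clock: 31.5
position: [0.5661, 0.1606, 0.2014]
ee_rot: [0.172, 0.985, 0.0, 0.0]
ft_force: [0.5, -0.0, -0.4]
grip_width: 0.348
grasp_force: 0.0
```

```bash
python3 - <<'E'
from h import *
c=shot('wrist','w12.png');greens(c)
plan(.567,.1615,.0255,160)
E
```

```text
green [484.4  35.6] 2216 [0.4938 0.3498] [0.0587 0.0772] axis 2.7
green [406.9 156.4] 2424 [0.5806 0.2502] [0.0861 0.0601] axis 158.7
green [323.3 173.4] 2723 [0.5679 0.1612] [0.0837 0.0582] axis 157.6
shift [-0.0006  0.001   0.1759] turn [0.01 0.   0.25] rows 3.5
```

Call:
{"api": "carry_out", "payload": {
  "motion": [
    {"xyz": [-0.0015,0.001,0.05],"angular": [0,0,1.4]},
    {"xyz": [-0.0015,0.001,0.09],"angular": [0,0,1.4]},
    {"xyz": [-0.0015,0.001,0.13],"angular": [0,0,1.4]},
    {"xyz": [-0.0015,0.001,0.16],"angular": [0,0,1.4]},
    {"xyz": [-0.0015,0.001,0.176],"angular": [0,0,1.4]},
    {"xyz": [-0.0015,0.001,0.176],"angular": [0,0,1.4]},
    {"xyz": [-0.0015,0.001,0.176],"angular": [0,0,1.4]},
    {"xyz": [-0.0015,0.001,0.176],"angular": [0,0,1.4]},
    {"xyz": [-0.0015,0.001,0.176],"angular": [0,0,1.4]}
  ]
}}

```text
clock: 32.45
position: [0.5687, 0.1621, 0.0269]
ee_rot: [0.183, 0.983, 0.001, 0.001]
ft_force: [0.3, 0.3, 0.8]
grip_width: 0.348
grasp_force: 0.0
```

Call:
{"api": "carry_out", "payload": {
  "motion": [
    {"xyz": [0,0,0],"angular": [0,0,0]},
    {"xyz": [0,0,0],"angular": [0,0,0]},
    {"xyz": [0,0,0],"angular": [0,0,0]},
    {"xyz": [0,0,0],"angular": [0,0,0]},
    {"xyz": [0,0,0],"angular": [0,0,0]},
    {"xyz": [0,0,0],"angular": [0,0,0]}
  ],
  "hand": 0
}}

```text
clock: 33.05
position: [0.5682, 0.1619, 0.0262]
ee_rot: [0.183, 0.983, 0.0, 0.0]
ft_force: [-1.8, -0.6, 6.2]
grip_width: 0.105
grasp_force: 59.6
```

Call:
{"api": "carry_out", "payload": {
  "motion": [
    {"xyz": [0,0,-0.01],"angular": [0,0,0]},
    {"xyz": [0,0,-0.03],"angular": [0,0,0]},
    {"xyz": [0,0,-0.06],"angular": [0,0,0]},
    {"xyz": [0,0,-0.1],"angular": [0,0,0]},
    {"xyz": [0,0,-0.13],"angular": [0,0,0]},
    {"xyz": [0,0,-0.13],"angular": [0,0,0]},
    {"xyz": [0,0,-0.13],"angular": [0,0,0]},
    {"xyz": [0,0,-0.13],"angular": [0,0,0]},
    {"xyz": [0,0,-0.13],"angular": [0,0,0]}
  ]
}}

```text
clock: 33.95
position: [0.5669, 0.1615, 0.1539]
ee_rot: [0.183, 0.983, -0.001, -0.001]
ft_force: [0.3, -0.7, -0.2]
grip_width: 0.105
grasp_force: 58.6
```

```bash
python3 - <<'E'
from lane import *
c=shot('wrist','w13.png');o=get_obs();print(o['position']); edge(c,o['position'][2]-.0165)
lp(0,-.115,.12)
E
```

```text
[0.56707298 0.1614532  0.1540661 ]
near edge x 0.0426 -> centre x 0.0006 sides y -0.0304 0.0288 px 169.0 (np.int64(263), np.int64(379), 173) (np.int64(264), np.int64(378), 188)
shift [-0.0112 -0.5286  0.0349] turn [-0.09 -0.08  4.4 ] rows 10.6
```

Call:
{"api": "carry_out", "payload": {
  "motion": [
    {"xyz": [-0.011,-0.5285,0.035],"angular": [0,0,4.4]},
    {"xyz": [-0.011,-0.5285,0.035],"angular": [0,0,4.4]},
    {"xyz": [-0.011,-0.5285,0.035],"angular": [0,0,4.4]},
    {"xyz": [-0.011,-0.5285,0.035],"angular": [0,0,4.4]},
    {"xyz": [-0.011,-0.5285,0.035],"angular": [0,0,4.4]},
    {"xyz": [-0.011,-0.5285,0.035],"angular": [0,0,4.4]},
    {"xyz": [-0.011,-0.5285,0.035],"angular": [0,0,4.4]},
    {"xyz": [-0.011,-0.5285,0.035],"angular": [0,0,4.4]},
    {"xyz": [-0.011,-0.5285,0.035],"angular": [0,0,4.4]},
    {"xyz": [-0.011,-0.5285,0.035],"angular": [0,0,4.4]},
    {"xyz": [-0.011,-0.5285,0.035],"angular": [0,0,4.4]},
    {"xyz": [-0.011,-0.5285,0.035],"angular": [0,0,4.4]}
  ]
}}

```text
clock: 35.2
position: [0.3847, -0.3395, 0.1198]
ee_rot: [0.224, 0.975, -0.001, -0.001]
ft_force: [0.5, -0.4, -0.7]
grip_width: 0.105
grasp_force: 58.9
```

Call:
{"api": "carry_out", "payload": {
  "motion": [
    {"xyz": [0,0,0],"angular": [0,0,0]},
    {"xyz": [0,0,0],"angular": [0,0,0]},
    {"xyz": [0,0,0],"angular": [0,0,0]},
    {"xyz": [0,0,0],"angular": [0,0,0]}
  ]
}}

```text
clock: 35.6
position: [0.3883, -0.3345, 0.1203]
ee_rot: [0.22, 0.976, 0.0, 0.0]
ft_force: [-0.2, 0.2, -0.8]
grip_width: 0.108
grasp_force: 58.9
```

```bash
python3 - <<'E'
from lane import *
where(0); lp(0,-.115,.029)
E
```

```text
lane 0 tcp x -0.1145 n 0.0017 z 0.1203 psi 154.6 vmax 0.005
shift [ 0.0005 -0.0017  0.0913] turn [0.02 0.   0.1 ] rows 1.8
```

Call:
{"api": "carry_out", "payload": {
  "motion": [
    {"xyz": [0,-0.0015,0.04],"angular": [0,0,0]},
    {"xyz": [0,-0.0015,0.07],"angular": [0,0,0]},
    {"xyz": [0,-0.0015,0.085],"angular": [0,0,0]},
    {"xyz": [0,-0.0015,0.0915],"angular": [0,0,0]},
    {"xyz": [0,-0.0015,0.0915],"angular": [0,0,0]},
    {"xyz": [0,-0.0015,0.0915],"angular": [0,0,0]},
    {"xyz": [0,-0.0015,0.0915],"angular": [0,0,0]},
    {"xyz": [0,-0.0015,0.0915],"angular": [0,0,0]}
  ]
}}

```text
clock: 36.4
position: [0.3875, -0.3369, 0.0294]
ee_rot: [0.221, 0.975, -0.0, 0.001]
ft_force: [0.1, -0.1, -1.7]
grip_width: 0.105
grasp_force: 59.1
```

```bash
python3 - <<'E'
from lane import *
where(0);print(get_obs()['ft_force'].round(1)); lp(0,-.01,.029)
E
```

```text
lane 0 tcp x -0.1141 n -0.0008 z 0.0294 psi 154.5 vmax 0.0036
[ 0.1 -0.1 -1.7]
shift [-0.1041  0.0008  0.0005] turn [0.01 0.07 0.  ] rows 2.1
```

Call:
{"api": "carry_out", "payload": {
  "motion": [
    {"xyz": [-0.006,0.001,0.0005],"angular": [0,0,0]},
    {"xyz": [-0.012,0.001,0.0005],"angular": [0,0,0]},
    {"xyz": [-0.018,0.001,0.0005],"angular": [0,0,0]},
    {"xyz": [-0.024,0.001,0.0005],"angular": [0,0,0]},
    {"xyz": [-0.03,0.001,0.0005],"angular": [0,0,0]},
    {"xyz": [-0.036,0.001,0.0005],"angular": [0,0,0]},
    {"xyz": [-0.042,0.001,0.0005],"angular": [0,0,0]},
    {"xyz": [-0.048,0.001,0.0005],"angular": [0,0,0]},
    {"xyz": [-0.054,0.001,0.0005],"angular": [0,0,0]},
    {"xyz": [-0.06,0.001,0.0005],"angular": [0,0,0]},
    {"xyz": [-0.06,0.001,0.0005],"angular": [0,0,0]},
    {"xyz": [-0.06,0.001,0.0005],"angular": [0,0,0]}
  ]
}}

```text
clock: 37.6
position: [0.4417, -0.3617, 0.0283]
ee_rot: [0.221, 0.975, -0.0, 0.0]
ft_force: [-0.1, -0.1, -2.0]
grip_width: 0.106
grasp_force: 59.2
```

```bash
python3 - <<'E'
from lane import *
where(0);print(get_obs()['ft_force'].round(1),get_obs()['torque'].round(2)); lp(0,-.0,.029)
E
```

```text
lane 0 tcp x -0.0546 n 0.0001 z 0.0283 psi 154.5 vmax 0.0103
[-0.1 -0.1 -2. ] [-0.03 -0.01 -0.02]
shift [-0.0546 -0.0001 -0.0007] turn [-0.  0. -0.] rows 1.1
```

Call:
{"api": "carry_out", "payload": {
  "motion": [
    {"xyz": [-0.006,0,0],"angular": [0,0,0]},
    {"xyz": [-0.012,0,0],"angular": [0,0,0]},
    {"xyz": [-0.018,0,0],"angular": [0,0,0]},
    {"xyz": [-0.024,0,0],"angular": [0,0,0]},
    {"xyz": [-0.03,0,0],"angular": [0,0,0]},
    {"xyz": [-0.036,0,0],"angular": [0,0,0]},
    {"xyz": [-0.042,0,0],"angular": [0,0,0]},
    {"xyz": [-0.047,0,0],"angular": [0,0,0]},
    {"xyz": [-0.05,0,0],"angular": [0,0,0]},
    {"xyz": [-0.052,0,0],"angular": [0,0,0]},
    {"xyz": [-0.052,0,0],"angular": [0,0,0]},
    {"xyz": [-0.052,0,0],"angular": [0,0,0]}
  ]
}}

```text
clock: 38.8
position: [0.4888, -0.3841, 0.0284]
ee_rot: [0.221, 0.975, -0.0, 0.0]
ft_force: [0.5, -0.3, 0.1]
grip_width: 0.107
grasp_force: 59.4
```

Call:
{"api": "carry_out", "payload": {
  "motion": [
    {"xyz": [-0.001,0,0],"angular": [0,0,0]},
    {"xyz": [-0.002,0,0],"angular": [0,0,0]},
    {"xyz": [-0.002,0,0],"angular": [0,0,0]}
  ]
}}

```text
clock: 39.1
position: [0.4904, -0.3848, 0.0283]
ee_rot: [0.221, 0.975, 0.0, -0.0]
ft_force: [-1.5, -0.1, 1.5]
grip_width: 0.107
grasp_force: 59.4
```

Call:
{"api": "carry_out", "payload": {
  "motion": [
    {"xyz": [-0.001,0,0],"angular": [0,0,0]},
    {"xyz": [-0.0015,0,0],"angular": [0,0,0]},
    {"xyz": [-0.0015,0,0],"angular": [0,0,0]}
  ]
}}

```text
clock: 39.4
position: [0.4905, -0.3849, 0.0281]
ee_rot: [0.221, 0.975, 0.001, -0.001]
ft_force: [-6.5, 4.0, 6.6]
grip_width: 0.105
grasp_force: 60.4
```

```bash
python3 - <<'E'
from lane import *
where(0);print(get_obs()['ft_force'].round(1),get_obs()['torque'].round(2))
E
```

```text
lane 0 tcp x -0.0005 n 0.0002 z 0.0281 psi 154.48 vmax 0.0022
[-6.5  4.   6.6] [ 0.93  1.61 -0.01]
```

Call:
{"api": "carry_out", "payload": {
  "motion": [
    {"xyz": [-0.001,0,0.0005],"angular": [0,0,0]},
    {"xyz": [-0.0015,0,0.001],"angular": [0,0,0]},
    {"xyz": [-0.0015,0,0.001],"angular": [0,0,0]}
  ]
}}

```text
clock: 39.7
position: [0.4906, -0.3849, 0.0281]
ee_rot: [0.221, 0.975, 0.002, -0.003]
ft_force: [-17.7, 13.5, 24.9]
grip_width: 0.107
grasp_force: 63.1
```

Call:
{"api": "carry_out", "payload": {
  "motion": [
    {"xyz": [0,0,0],"angular": [0,0,0]},
    {"xyz": [0,0,0],"angular": [0,0,0]},
    {"xyz": [0,0,0],"angular": [0,0,0]},
    {"xyz": [0,0,0],"angular": [0,0,0]},
    {"xyz": [0,0,-0.02],"angular": [0,0,0]},
    {"xyz": [0,0,-0.05],"angular": [0,0,0]},
    {"xyz": [0,0,-0.09],"angular": [0,0,0]},
    {"xyz": [0,0,-0.13],"angular": [0,0,0]},
    {"xyz": [0,0,-0.17],"angular": [0,0,0]},
    {"xyz": [0,0,-0.17],"angular": [0,0,0]},
    {"xyz": [0,0,-0.17],"angular": [0,0,0]},
    {"xyz": [0,0,-0.17],"angular": [0,0,0]}
  ],
  "hand": 0.35
}}

```text
clock: 40.9
position: [0.4928, -0.3857, 0.1961]
ee_rot: [0.221, 0.975, 0.0, -0.001]
ft_force: [-0.6, 0.6, 0.6]
grip_width: 0.349
grasp_force: 0.0
```

```bash
python3 - <<'E'
from lane import *
c=shot('wrist','w14.png');greens(c,.011);osink(c,.056);print(O[:2])
plan(.580,.2502,.2,159)
E
```

```text
green [321.  171.5] 2258 [ 0.4902 -0.3858] [0.0584 0.0843] axis 156.0
green [385.6 168.1] 1817 [ 0.5159 -0.3234] [0.0833 0.0592] axis 149.6
orange [396.9 183. ] 601 [ 0.5198 -0.3232  0.056 ] [np.float64(0.0495), np.float64(0.0113)] axis 154.1
orange [389.  221.5] 662 [ 0.5511 -0.3435  0.056 ] [np.float64(0.0621), np.float64(0.0092)] axis 64.5
[[ 0.4909 -0.3853]
 [ 0.521  -0.3221]]
shift [ 0.1949  0.6115 -0.0036] turn [ 0.02 -0.12 -4.5 ] rows 12.8
```

Both home. On to green module B.

Call:
{"api": "carry_out", "payload": {
  "motion": [
    {"xyz": [0.195,0.6115,-0.004],"angular": [0,0,-4.5]},
    {"xyz": [0.195,0.6115,-0.004],"angular": [0,0,-4.5]},
    {"xyz": [0.195,0.6115,-0.004],"angular": [0,0,-4.5]},
    {"xyz": [0.195,0.6115,-0.004],"angular": [0,0,-4.5]},
    {"xyz": [0.195,0.6115,-0.004],"angular": [0,0,-4.5]},
    {"xyz": [0.195,0.6115,-0.004],"angular": [0,0,-4.5]},
    {"xyz": [0.195,0.6115,-0.004],"angular": [0,0,-4.5]},
    {"xyz": [0.195,0.6115,-0.004],"angular": [0,0,-4.5]},
    {"xyz": [0.195,0.6115,-0.004],"angular": [0,0,-4.5]},
    {"xyz": [0.195,0.6115,-0.004],"angular": [0,0,-4.5]},
    {"xyz": [0.195,0.6115,-0.004],"angular": [0,0,-4.5]},
    {"xyz": [0.195,0.6115,-0.004],"angular": [0,0,-4.5]}
  ]
}}

```text
clock: 42.15
position: [0.5742, 0.2102, 0.1998]
ee_rot: [0.182, 0.983, -0.0, -0.001]
ft_force: [1.2, -0.6, 0.3]
grip_width: 0.352
grasp_force: 0.0
```

```bash
python3 - <<'E'
from h import *
print(get_obs()['position'])
plan(.580,.2502,.2,159)
E
```

```text
[0.57416465 0.2102035  0.1998302 ]
shift [ 0.0089  0.0394 -0.0002] turn [-0.06 -0.07 -0.  ] rows 0.8
```

Call:
{"api": "carry_out", "payload": {
  "motion": [
    {"xyz": [0.008,0.036,0],"angular": [0,0,0]},
    {"xyz": [0.008,0.036,0],"angular": [0,0,0]},
    {"xyz": [0.008,0.036,0],"angular": [0,0,0]},
    {"xyz": [0.008,0.036,0],"angular": [0,0,0]},
    {"xyz": [0.008,0.036,0],"angular": [0,0,0]},
    {"xyz": [0.008,0.036,0],"angular": [0,0,0]},
    {"xyz": [0.008,0.036,0],"angular": [0,0,0]}
  ]
}}

```text
clock: 42.85
position: [0.5802, 0.2441, 0.2012]
ee_rot: [0.183, 0.983, 0.0, 0.0]
ft_force: [-0.3, -0.8, -0.2]
grip_width: 0.352
grasp_force: 0.0
```

```bash
python3 - <<'E'
from h import *
c=shot('wrist','w15.png');greens(c)
print(get_obs()['position'],np.abs(get_obs()['joint_velocities']).max())
plan(.580,.2502,.0255,159)
E
```

```text
green [393.3  43.7] 3145 [0.4883 0.3524] [0.0597 0.0848] axis 2.2
green [327.5 170. ] 2767 [0.5802 0.2502] [0.0587 0.0827] axis 160.8
[0.58021187 0.24428303 0.20121561] 0.0020514280289256107
shift [0.0023 0.0054 0.1757] turn [ 0.02  0.01 -0.04] rows 3.5
```

Call:
{"api": "carry_out", "payload": {
  "motion": [
    {"xyz": [0.002,0.006,0.05],"angular": [0,0,-1]},
    {"xyz": [0.002,0.006,0.09],"angular": [0,0,-1]},
    {"xyz": [0.002,0.006,0.13],"angular": [0,0,-1]},
    {"xyz": [0.002,0.006,0.16],"angular": [0,0,-1]},
    {"xyz": [0.002,0.006,0.176],"angular": [0,0,-1]},
    {"xyz": [0.002,0.006,0.176],"angular": [0,0,-1]},
    {"xyz": [0.002,0.006,0.176],"angular": [0,0,-1]},
    {"xyz": [0.002,0.006,0.176],"angular": [0,0,-1]},
    {"xyz": [0.002,0.006,0.176],"angular": [0,0,-1]}
  ]
}}

```text
clock: 43.8
position: [0.5814, 0.2515, 0.0268]
ee_rot: [0.174, 0.985, 0.001, 0.001]
ft_force: [-0.5, 0.7, -0.4]
grip_width: 0.352
grasp_force: 0.0
```

Call:
{"api": "carry_out", "payload": {
  "motion": [
    {"xyz": [0,0,0],"angular": [0,0,0]},
    {"xyz": [0,0,0],"angular": [0,0,0]},
    {"xyz": [0,0,0],"angular": [0,0,0]},
    {"xyz": [0,0,0],"angular": [0,0,0]},
    {"xyz": [0,0,0],"angular": [0,0,0]},
    {"xyz": [0,0,0],"angular": [0,0,0]}
  ],
  "hand": 0
}}

```text
clock: 44.4
position: [0.5809, 0.2513, 0.026]
ee_rot: [0.174, 0.985, 0.0, 0.0]
ft_force: [-1.9, -0.8, 7.3]
grip_width: 0.106
grasp_force: 59.6
```

Call:
{"api": "carry_out", "payload": {
  "motion": [
    {"xyz": [0,0,-0.01],"angular": [0,0,0]},
    {"xyz": [0,0,-0.03],"angular": [0,0,0]},
    {"xyz": [0,0,-0.06],"angular": [0,0,0]},
    {"xyz": [0,0,-0.1],"angular": [0,0,0]},
    {"xyz": [0,0,-0.13],"angular": [0,0,0]},
    {"xyz": [0,0,-0.13],"angular": [0,0,0]},
    {"xyz": [0,0,-0.13],"angular": [0,0,0]},
    {"xyz": [0,0,-0.13],"angular": [0,0,0]},
    {"xyz": [0,0,-0.13],"angular": [0,0,0]}
  ]
}}

```text
clock: 45.3
position: [0.5796, 0.2507, 0.1536]
ee_rot: [0.174, 0.985, -0.001, -0.001]
ft_force: [-0.3, 0.3, -0.8]
grip_width: 0.108
grasp_force: 58.5
```

```bash
python3 - <<'E'
from lane import *
c=shot('wrist','w16.png');o=get_obs();print(o['position']); edge(c,o['position'][2]-.0165)
lp(2,-.115,.12)
E
```

```text
[0.57976839 0.25077081 0.15371698]
near edge x 0.0431 -> centre x 0.0011 sides y -0.0302 0.0289 px 168.0 (np.int64(264), np.int64(380), 172) (np.int64(265), np.int64(379), 187)
shift [-0.033  -0.4777  0.0345] turn [-0.1  -0.08  5.5 ] rows 9.6
```

Call:
{"api": "carry_out", "payload": {
  "motion": [
    {"xyz": [-0.033,-0.4777,0.0345],"angular": [0,0,5.5]},
    {"xyz": [-0.033,-0.4777,0.0345],"angular": [0,0,5.5]},
    {"xyz": [-0.033,-0.4777,0.0345],"angular": [0,0,5.5]},
    {"xyz": [-0.033,-0.4777,0.0345],"angular": [0,0,5.5]},
    {"xyz": [-0.033,-0.4777,0.0345],"angular": [0,0,5.5]},
    {"xyz": [-0.033,-0.4777,0.0345],"angular": [0,0,5.5]},
    {"xyz": [-0.033,-0.4777,0.0345],"angular": [0,0,5.5]},
    {"xyz": [-0.033,-0.4777,0.0345],"angular": [0,0,5.5]},
    {"xyz": [-0.033,-0.4777,0.0345],"angular": [0,0,5.5]},
    {"xyz": [-0.033,-0.4777,0.0345],"angular": [0,0,5.5]},
    {"xyz": [-0.033,-0.4777,0.0345],"angular": [0,0,5.5]},
    {"xyz": [-0.033,-0.4777,0.0345],"angular": [0,0,5.5]}
  ]
}}

```text
clock: 46.55
position: [0.4476, -0.2092, 0.1201]
ee_rot: [0.221, 0.975, 0.0, -0.0]
ft_force: [0.8, -0.1, -1.3]
grip_width: 0.106
grasp_force: 58.8
```

Call:
{"api": "carry_out", "payload": {
  "motion": [
    {"xyz": [0,0,0],"angular": [0,0,0]},
    {"xyz": [0,0,0],"angular": [0,0,0]},
    {"xyz": [0,0,0],"angular": [0,0,0]},
    {"xyz": [0,0,0],"angular": [0,0,0]}
  ]
}}

```text
clock: 46.95
position: [0.4483, -0.2085, 0.1205]
ee_rot: [0.22, 0.975, 0.0, 0.0]
ft_force: [-0.2, -0.2, -1.1]
grip_width: 0.102
grasp_force: 58.8
```

```bash
python3 - <<'E'
from lane import *
where(2); lp(2,-.115,.029)
E
```

```text
lane 2 tcp x -0.1145 n 0.0012 z 0.1205 psi 154.56 vmax 0.0057
shift [ 0.0005 -0.0012  0.0915] turn [ 0.01 -0.    0.06] rows 1.8
```

Call:
{"api": "carry_out", "payload": {
  "motion": [
    {"xyz": [0,-0.001,0.04],"angular": [0,0,0]},
    {"xyz": [0,-0.001,0.07],"angular": [0,0,0]},
    {"xyz": [0,-0.001,0.085],"angular": [0,0,0]},
    {"xyz": [0,-0.001,0.092],"angular": [0,0,0]},
    {"xyz": [0,-0.001,0.092],"angular": [0,0,0]},
    {"xyz": [0,-0.001,0.092],"angular": [0,0,0]},
    {"xyz": [0,-0.001,0.092],"angular": [0,0,0]},
    {"xyz": [0,-0.001,0.092],"angular": [0,0,0]}
  ]
}}

```text
clock: 47.75
position: [0.448, -0.21, 0.029]
ee_rot: [0.221, 0.975, 0.0, 0.001]
ft_force: [-0.4, 0.5, -1.0]
grip_width: 0.105
grasp_force: 59.4
```

```bash
python3 - <<'E'
from lane import *
where(2);print(get_obs()['ft_force'].round(1)); lp(2,0,.029)
E
```

```text
lane 2 tcp x -0.1141 n -0.0002 z 0.029 psi 154.51 vmax 0.003
[-0.4  0.5 -1. ]
shift [-1.141e-01  2.000e-04  1.000e-04] turn [0.03 0.05 0.01] rows 2.3
```

Call:
{"api": "carry_out", "payload": {
  "motion": [
    {"xyz": [-0.006,0,0],"angular": [0,0,0]},
    {"xyz": [-0.012,0,0],"angular": [0,0,0]},
    {"xyz": [-0.018,0,0],"angular": [0,0,0]},
    {"xyz": [-0.024,0,0],"angular": [0,0,0]},
    {"xyz": [-0.03,0,0],"angular": [0,0,0]},
    {"xyz": [-0.036,0,0],"angular": [0,0,0]},
    {"xyz": [-0.042,0,0],"angular": [0,0,0]},
    {"xyz": [-0.048,0,0],"angular": [0,0,0]},
    {"xyz": [-0.054,0,0],"angular": [0,0,0]},
    {"xyz": [-0.06,0,0],"angular": [0,0,0]},
    {"xyz": [-0.06,0,0],"angular": [0,0,0]},
    {"xyz": [-0.06,0,0],"angular": [0,0,0]}
  ]
}}

```text
clock: 48.95
position: [0.5016, -0.2359, 0.0284]
ee_rot: [0.221, 0.975, -0.0, -0.0]
ft_force: [-0.2, -0.1, -2.2]
grip_width: 0.105
grasp_force: 59.4
```

```bash
python3 - <<'E'
from lane import *
where(2);print(get_obs()['ft_force'].round(1),get_obs()['torque'].round(2)); lp(2,-.0,.029)
E
```

```text
lane 2 tcp x -0.0546 n -0.0006 z 0.0284 psi 154.49 vmax 0.0099
[-0.2 -0.1 -2.2] [-0.03  0.05 -0.02]
shift [-0.0546  0.0006 -0.0006] turn [-0.   -0.02 -0.01] rows 1.1
```

Call:
{"api": "carry_out", "payload": {
  "motion": [
    {"xyz": [-0.006,0.0005,0],"angular": [0,0,0]},
    {"xyz": [-0.012,0.0005,0],"angular": [0,0,0]},
    {"xyz": [-0.018,0.0005,0],"angular": [0,0,0]},
    {"xyz": [-0.024,0.0005,0],"angular": [0,0,0]},
    {"xyz": [-0.03,0.0005,0],"angular": [0,0,0]},
    {"xyz": [-0.036,0.0005,0],"angular": [0,0,0]},
    {"xyz": [-0.042,0.0005,0],"angular": [0,0,0]},
    {"xyz": [-0.047,0.0005,0],"angular": [0,0,0]},
    {"xyz": [-0.05,0.0005,0],"angular": [0,0,0]},
    {"xyz": [-0.052,0.0005,0],"angular": [0,0,0]},
    {"xyz": [-0.052,0.0005,0],"angular": [0,0,0]},
    {"xyz": [-0.052,0.0005,0],"angular": [0,0,0]}
  ]
}}

```text
clock: 50.15
position: [0.5487, -0.2577, 0.0285]
ee_rot: [0.221, 0.975, 0.0, -0.0]
ft_force: [1.3, 0.4, -1.3]
grip_width: 0.107
grasp_force: 59.4
```

Call:
{"api": "carry_out", "payload": {
  "motion": [
    {"xyz": [-0.001,0,0],"angular": [0,0,0]},
    {"xyz": [-0.002,0,0],"angular": [0,0,0]},
    {"xyz": [-0.002,0,0],"angular": [0,0,0]}
  ]
}}

```text
clock: 50.45
position: [0.5507, -0.2586, 0.0285]
ee_rot: [0.221, 0.975, 0.0, -0.0]
ft_force: [-0.3, -0.6, -0.9]
grip_width: 0.103
grasp_force: 59.5
```

Call:
{"api": "carry_out", "payload": {
  "motion": [
    {"xyz": [-0.001,0,0],"angular": [0,0,0]},
    {"xyz": [-0.0015,0,0],"angular": [0,0,0]},
    {"xyz": [-0.0015,0,0],"angular": [0,0,0]}
  ]
}}

```text
clock: 50.75
position: [0.5509, -0.2587, 0.0282]
ee_rot: [0.221, 0.975, 0.0, -0.001]
ft_force: [-6.2, 2.4, 2.3]
grip_width: 0.104
grasp_force: 60.1
```

```bash
python3 - <<'E'
from lane import *
where(2);print(get_obs()['ft_force'].round(1),get_obs()['torque'].round(2))
E
```

```text
lane 2 tcp x -0.0003 n 0.0 z 0.0282 psi 154.49 vmax 0.0013
[-6.2  2.4  2.3] [ 0.66  1.27 -0.01]
```

Call:
{"api": "carry_out", "payload": {
  "motion": [
    {"xyz": [-0.001,0,0.0005],"angular": [0,0,0]},
    {"xyz": [-0.0015,0,0.001],"angular": [0,0,0]},
    {"xyz": [-0.0015,0,0.001],"angular": [0,0,0]}
  ]
}}

```text
clock: 51.05
position: [0.5512, -0.2588, 0.0277]
ee_rot: [0.221, 0.975, 0.001, -0.003]
ft_force: [-13.5, 7.6, 15.7]
grip_width: 0.108
grasp_force: 62.1
```

Call:
{"api": "carry_out", "payload": {
  "motion": [
    {"xyz": [0,0,0],"angular": [0,0,0]},
    {"xyz": [0,0,0],"angular": [0,0,0]},
    {"xyz": [0,0,0],"angular": [0,0,0]},
    {"xyz": [0,0,0],"angular": [0,0,0]},
    {"xyz": [0,0,-0.02],"angular": [0,0,0]},
    {"xyz": [0,0,-0.05],"angular": [0,0,0]},
    {"xyz": [0,0,-0.09],"angular": [0,0,0]},
    {"xyz": [0,0,-0.13],"angular": [0,0,0]},
    {"xyz": [0,0,-0.17],"angular": [0,0,0]},
    {"xyz": [0,0,-0.17],"angular": [0,0,0]},
    {"xyz": [0,0,-0.17],"angular": [0,0,0]},
    {"xyz": [0,0,-0.17],"angular": [0,0,0]}
  ],
  "hand": 0.35
}}

```text
clock: 52.25
position: [0.553, -0.2596, 0.1964]
ee_rot: [0.221, 0.975, 0.0, -0.001]
ft_force: [0.5, 0.0, -0.3]
grip_width: 0.347
grasp_force: 0.0
```

```bash
python3 - <<'E'
from lane import *
c=shot('wrist','w17.png');greens(c,.011);osink(c,.056);print(O[:3])
plan(.487,.352,.2,181)
E
```

```text
green [183.5 167.5] 1493 [ 0.4846 -0.3873] [0.0595 0.0757] axis 148.8
green [252.5 171. ] 1519 [ 0.5191 -0.3243] [0.0595 0.0833] axis 152.4
green [321.5 171. ] 2253 [ 0.5501 -0.2591] [0.0595 0.0833] axis 156.1
orange [249.5 179.8] 854 [ 0.5198 -0.3171  0.056 ] [np.float64(0.0183), np.float64(0.0546)] axis 155.0
orange [255.  221.5] 665 [ 0.5569 -0.332   0.056 ] [np.float64(0.0622), np.float64(0.0091)] axis 64.5
[[ 0.4909 -0.3853]
 [ 0.521  -0.3221]
 [ 0.5511 -0.2589]]
shift [ 0.3227  0.5237 -0.0033] turn [ 1.00e-02 -1.20e-01 -2.65e+01] rows 12.3
```

Three are home. Last, green module C.

Call:
{"api": "carry_out", "payload": {
  "motion": [
    {"xyz": [0.323,0.5235,-0.003],"angular": [0,0,-26.5]},
    {"xyz": [0.323,0.5235,-0.003],"angular": [0,0,-26.5]},
    {"xyz": [0.323,0.5235,-0.003],"angular": [0,0,-26.5]},
    {"xyz": [0.323,0.5235,-0.003],"angular": [0,0,-26.5]},
    {"xyz": [0.323,0.5235,-0.003],"angular": [0,0,-26.5]},
    {"xyz": [0.323,0.5235,-0.003],"angular": [0,0,-26.5]},
    {"xyz": [0.323,0.5235,-0.003],"angular": [0,0,-26.5]},
    {"xyz": [0.323,0.5235,-0.003],"angular": [0,0,-26.5]},
    {"xyz": [0.323,0.5235,-0.003],"angular": [0,0,-26.5]},
    {"xyz": [0.323,0.5235,-0.003],"angular": [0,0,-26.5]},
    {"xyz": [0.323,0.5235,-0.003],"angular": [0,0,-26.5]},
    {"xyz": [0.323,0.5235,-0.003],"angular": [0,0,-26.5]}
  ]
}}

```text
clock: 53.5
position: [0.4879, 0.3383, 0.1993]
ee_rot: [-0.009, 1.0, -0.0, -0.001]
ft_force: [1.0, -0.1, 1.3]
grip_width: 0.352
grasp_force: 0.0
```

Call:
{"api": "carry_out", "payload": {
  "motion": [
    {"xyz": [0,0.012,0],"angular": [0,0,0]},
    {"xyz": [0,0.012,0],"angular": [0,0,0]},
    {"xyz": [0,0.012,0],"angular": [0,0,0]},
    {"xyz": [0,0.012,0],"angular": [0,0,0]},
    {"xyz": [0,0.012,0],"angular": [0,0,0]},
    {"xyz": [0,0.012,0],"angular": [0,0,0]}
  ]
}}

```text
clock: 54.1
position: [0.4891, 0.3476, 0.2007]
ee_rot: [-0.008, 1.0, 0.0, 0.0]
ft_force: [0.6, 0.9, 0.5]
grip_width: 0.351
grasp_force: 0.0
```

```bash
python3 - <<'E'
from h import *
c=shot('wrist','w18.png');greens(c)
print(get_obs()['position'],np.abs(get_obs()['joint_velocities']).max())
plan(.487,.352,.0255,181)
E
```

```text
green [326.6 170.2] 2773 [0.4867 0.3522] [0.0837 0.0589] axis 178.1
[0.48895501 0.34787127 0.2006703 ] 0.004238326776566393
shift [0.0019 0.0041 0.1752] turn [ 0.01  0.01 -0.06] rows 3.5
```

Call:
{"api": "carry_out", "payload": {
  "motion": [
    {"xyz": [0.002,0.004,0.05],"angular": [0,0,1.5]},
    {"xyz": [0.002,0.004,0.09],"angular": [0,0,1.5]},
    {"xyz": [0.002,0.004,0.13],"angular": [0,0,1.5]},
    {"xyz": [0.002,0.004,0.16],"angular": [0,0,1.5]},
    {"xyz": [0.002,0.004,0.1755],"angular": [0,0,1.5]},
    {"xyz": [0.002,0.004,0.1755],"angular": [0,0,1.5]},
    {"xyz": [0.002,0.004,0.1755],"angular": [0,0,1.5]},
    {"xyz": [0.002,0.004,0.1755],"angular": [0,0,1.5]},
    {"xyz": [0.002,0.004,0.1755],"angular": [0,0,1.5]}
  ]
}}

```text
clock: 55.05
position: [0.4875, 0.3532, 0.0266]
ee_rot: [0.004, 1.0, 0.001, 0.001]
ft_force: [-0.2, -0.2, 0.7]
grip_width: 0.35
grasp_force: 0.0
```

Call:
{"api": "carry_out", "payload": {
  "motion": [
    {"xyz": [0,0,0],"angular": [0,0,0]},
    {"xyz": [0,0,0],"angular": [0,0,0]},
    {"xyz": [0,0,0],"angular": [0,0,0]},
    {"xyz": [0,0,0],"angular": [0,0,0]},
    {"xyz": [0,0,0],"angular": [0,0,0]},
    {"xyz": [0,0,0],"angular": [0,0,0]}
  ],
  "hand": 0
}}

```text
clock: 55.65
position: [0.4871, 0.3531, 0.0259]
ee_rot: [0.004, 1.0, 0.001, 0.0]
ft_force: [-0.7, -0.4, 6.5]
grip_width: 0.106
grasp_force: 59.4
```

Call:
{"api": "carry_out", "payload": {
  "motion": [
    {"xyz": [0,0,-0.01],"angular": [0,0,0]},
    {"xyz": [0,0,-0.03],"angular": [0,0,0]},
    {"xyz": [0,0,-0.06],"angular": [0,0,0]},
    {"xyz": [0,0,-0.1],"angular": [0,0,0]},
    {"xyz": [0,0,-0.13],"angular": [0,0,0]},
    {"xyz": [0,0,-0.13],"angular": [0,0,0]},
    {"xyz": [0,0,-0.13],"angular": [0,0,0]},
    {"xyz": [0,0,-0.13],"angular": [0,0,0]},
    {"xyz": [0,0,-0.13],"angular": [0,0,0]}
  ]
}}

```text
clock: 56.55
position: [0.4859, 0.352, 0.1535]
ee_rot: [0.004, 1.0, -0.001, -0.001]
ft_force: [-0.1, -0.1, -0.8]
grip_width: 0.106
grasp_force: 58.6
```

```bash
python3 - <<'E'
from lane import *
c=shot('wrist','w19.png');o=get_obs();print(o['position']); edge(c,o['position'][2]-.0165)
lp(3,-.115,.12)
E
```

```text
[0.48605059 0.35212008 0.15367594]
near edge x 0.0428 -> centre x 0.0008 sides y -0.0303 0.0288 px 169.0 (np.int64(264), np.int64(379), 173) (np.int64(264), np.int64(379), 188)
shift [ 0.0041 -0.4983  0.0344] turn [-0.11 -0.07 25.  ] rows 10.0
```

Call:
{"api": "carry_out", "payload": {
  "motion": [
    {"xyz": [0.004,-0.4983,0.0344],"angular": [0,0,25]},
    {"xyz": [0.004,-0.4983,0.0344],"angular": [0,0,25]},
    {"xyz": [0.004,-0.4983,0.0344],"angular": [0,0,25]},
    {"xyz": [0.004,-0.4983,0.0344],"angular": [0,0,25]},
    {"xyz": [0.004,-0.4983,0.0344],"angular": [0,0,25]},
    {"xyz": [0.004,-0.4983,0.0344],"angular": [0,0,25]},
    {"xyz": [0.004,-0.4983,0.0344],"angular": [0,0,25]},
    {"xyz": [0.004,-0.4983,0.0344],"angular": [0,0,25]},
    {"xyz": [0.004,-0.4983,0.0344],"angular": [0,0,25]},
    {"xyz": [0.004,-0.4983,0.0344],"angular": [0,0,25]},
    {"xyz": [0.004,-0.4983,0.0344],"angular": [0,0,25]},
    {"xyz": [0.004,-0.4983,0.0344],"angular": [0,0,25]}
  ]
}}

```text
clock: 57.8
position: [0.4776, -0.1469, 0.12]
ee_rot: [0.222, 0.975, -0.0, -0.001]
ft_force: [0.3, 0.2, -1.0]
grip_width: 0.106
grasp_force: 58.9
```

Call:
{"api": "carry_out", "payload": {
  "motion": [
    {"xyz": [0,0,0],"angular": [0,0,0]},
    {"xyz": [0,0,0],"angular": [0,0,0]},
    {"xyz": [0,0,0],"angular": [0,0,0]},
    {"xyz": [0,0,0],"angular": [0,0,0]}
  ]
}}

```text
clock: 58.2
position: [0.4784, -0.145, 0.1206]
ee_rot: [0.22, 0.975, 0.0, 0.0]
ft_force: [0.9, -0.1, -0.9]
grip_width: 0.107
grasp_force: 58.9
```

```bash
python3 - <<'E'
from lane import *
where(3); lp(3,-.115,.029)
E
```

```text
lane 3 tcp x -0.1147 n 0.0014 z 0.1206 psi 154.57 vmax 0.0046
shift [ 0.0003 -0.0015  0.0916] turn [ 0.01 -0.    0.07] rows 1.8
```

Call:
{"api": "carry_out", "payload": {
  "motion": [
    {"xyz": [0,-0.001,0.04],"angular": [0,0,0]},
    {"xyz": [0,-0.001,0.07],"angular": [0,0,0]},
    {"xyz": [0,-0.001,0.085],"angular": [0,0,0]},
    {"xyz": [0,-0.001,0.092],"angular": [0,0,0]},
    {"xyz": [0,-0.001,0.092],"angular": [0,0,0]},
    {"xyz": [0,-0.001,0.092],"angular": [0,0,0]},
    {"xyz": [0,-0.001,0.092],"angular": [0,0,0]},
    {"xyz": [0,-0.001,0.092],"angular": [0,0,0]}
  ]
}}

```text
clock: 59.0
position: [0.4782, -0.1466, 0.029]
ee_rot: [0.221, 0.975, 0.0, 0.0]
ft_force: [-0.6, 0.0, -1.5]
grip_width: 0.105
grasp_force: 59.4
```

```bash
python3 - <<'E'
from lane import *
where(3);print(get_obs()['ft_force'].round(1)); lp(3,0,.029)
E
```

```text
lane 3 tcp x -0.1142 n -0.0 z 0.029 psi 154.5 vmax 0.0032
[-0.6  0.  -1.5]
shift [-1.142e-01  0.000e+00  1.000e-04] turn [0.03 0.05 0.  ] rows 2.3
```

Call:
{"api": "carry_out", "payload": {
  "motion": [
    {"xyz": [-0.006,0,0],"angular": [0,0,0]},
    {"xyz": [-0.012,0,0],"angular": [0,0,0]},
    {"xyz": [-0.018,0,0],"angular": [0,0,0]},
    {"xyz": [-0.024,0,0],"angular": [0,0,0]},
    {"xyz": [-0.03,0,0],"angular": [0,0,0]},
    {"xyz": [-0.036,0,0],"angular": [0,0,0]},
    {"xyz": [-0.042,0,0],"angular": [0,0,0]},
    {"xyz": [-0.048,0,0],"angular": [0,0,0]},
    {"xyz": [-0.054,0,0],"angular": [0,0,0]},
    {"xyz": [-0.06,0,0],"angular": [0,0,0]},
    {"xyz": [-0.06,0,0],"angular": [0,0,0]},
    {"xyz": [-0.06,0,0],"angular": [0,0,0]}
  ]
}}

```text
clock: 60.2
position: [0.5319, -0.1725, 0.0285]
ee_rot: [0.221, 0.975, -0.0, -0.0]
ft_force: [-0.1, -0.4, -1.4]
grip_width: 0.106
grasp_force: 59.4
```

```bash
python3 - <<'E'
from lane import *
where(3);print(get_obs()['ft_force'].round(1),get_obs()['torque'].round(2)); lp(3,-.0,.029)
E
```

```text
lane 3 tcp x -0.0546 n -0.0003 z 0.0285 psi 154.49 vmax 0.0088
[-0.1 -0.4 -1.4] [-0.02  0.05  0.01]
shift [-0.0546  0.0003 -0.0006] turn [-0.   -0.01 -0.01] rows 1.1
```

Call:
{"api": "carry_out", "payload": {
  "motion": [
    {"xyz": [-0.006,0.0005,0],"angular": [0,0,0]},
    {"xyz": [-0.012,0.0005,0],"angular": [0,0,0]},
    {"xyz": [-0.018,0.0005,0],"angular": [0,0,0]},
    {"xyz": [-0.024,0.0005,0],"angular": [0,0,0]},
    {"xyz": [-0.03,0.0005,0],"angular": [0,0,0]},
    {"xyz": [-0.036,0.0005,0],"angular": [0,0,0]},
    {"xyz": [-0.042,0.0005,0],"angular": [0,0,0]},
    {"xyz": [-0.047,0.0005,0],"angular": [0,0,0]},
    {"xyz": [-0.05,0.0005,0],"angular": [0,0,0]},
    {"xyz": [-0.052,0.0005,0],"angular": [0,0,0]},
    {"xyz": [-0.052,0.0005,0],"angular": [0,0,0]},
    {"xyz": [-0.052,0.0005,0],"angular": [0,0,0]}
  ]
}}

```text
clock: 61.4
position: [0.579, -0.1943, 0.0285]
ee_rot: [0.221, 0.975, 0.0, -0.0]
ft_force: [-0.5, 0.1, -1.1]
grip_width: 0.103
grasp_force: 59.4
```

Call:
{"api": "carry_out", "payload": {
  "motion": [
    {"xyz": [-0.001,0,0],"angular": [0,0,0]},
    {"xyz": [-0.002,0,0],"angular": [0,0,0]},
    {"xyz": [-0.002,0,0],"angular": [0,0,0]}
  ]
}}

```text
clock: 61.7
position: [0.5808, -0.1951, 0.0285]
ee_rot: [0.221, 0.975, 0.0, -0.0]
ft_force: [-1.3, 0.7, -1.2]
grip_width: 0.108
grasp_force: 59.5
```

Call:
{"api": "carry_out", "payload": {
  "motion": [
    {"xyz": [-0.001,0,0],"angular": [0,0,0]},
    {"xyz": [-0.0015,0,0],"angular": [0,0,0]},
    {"xyz": [-0.0015,0,0],"angular": [0,0,0]}
  ]
}}

```text
clock: 62.0
position: [0.5809, -0.1952, 0.0282]
ee_rot: [0.221, 0.975, 0.0, -0.002]
ft_force: [-8.2, 3.3, 2.9]
grip_width: 0.104
grasp_force: 60.1
```

```bash
python3 - <<'E'
from lane import *
where(3);print(get_obs()['ft_force'].round(1),get_obs()['torque'].round(2))
E
```

```text
lane 3 tcp x -0.0005 n 0.0003 z 0.0282 psi 154.5 vmax 0.0019
[-8.2  3.3  2.9] [0.7  1.51 0.01]
```

Call:
{"api": "carry_out", "payload": {
  "motion": [
    {"xyz": [-0.001,0,0.0005],"angular": [0,0,0]},
    {"xyz": [-0.0015,0,0.001],"angular": [0,0,0]},
    {"xyz": [-0.0015,0,0.001],"angular": [0,0,0]}
  ]
}}

```text
clock: 62.3
position: [0.5812, -0.1953, 0.0277]
ee_rot: [0.221, 0.975, 0.001, -0.003]
ft_force: [-15.9, 7.0, 16.0]
grip_width: 0.107
grasp_force: 62.0
```

Call:
{"api": "carry_out", "payload": {
  "motion": [
    {"xyz": [0,0,0],"angular": [0,0,0]},
    {"xyz": [0,0,0],"angular": [0,0,0]},
    {"xyz": [0,0,0],"angular": [0,0,0]},
    {"xyz": [0,0,0],"angular": [0,0,0]},
    {"xyz": [0,0,-0.02],"angular": [0,0,0]},
    {"xyz": [0,0,-0.05],"angular": [0,0,0]},
    {"xyz": [0,0,-0.09],"angular": [0,0,0]},
    {"xyz": [0,0,-0.13],"angular": [0,0,0]},
    {"xyz": [0,0,-0.17],"angular": [0,0,0]},
    {"xyz": [0,0,-0.17],"angular": [0,0,0]},
    {"xyz": [0,0,-0.17],"angular": [0,0,0]},
    {"xyz": [0,0,-0.17],"angular": [0,0,0]}
  ],
  "hand": 0.35
}}

```text
clock: 63.5
position: [0.5832, -0.1963, 0.1964]
ee_rot: [0.221, 0.975, 0.0, -0.001]
ft_force: [-0.9, -0.5, -0.2]
grip_width: 0.35
grasp_force: 0.0
```

Call:
{"api": "carry_out", "payload": {
  "motion": [
    {"xyz": [0.07,-0.085,-0.1],"angular": [0,0,0]},
    {"xyz": [0.07,-0.085,-0.1],"angular": [0,0,0]},
    {"xyz": [0.07,-0.085,-0.1],"angular": [0,0,0]},
    {"xyz": [0.07,-0.085,-0.1],"angular": [0,0,0]},
    {"xyz": [0.07,-0.085,-0.1],"angular": [0,0,0]},
    {"xyz": [0.07,-0.085,-0.1],"angular": [0,0,0]},
    {"xyz": [0.07,-0.085,-0.1],"angular": [0,0,0]},
    {"xyz": [0.07,-0.085,-0.1],"angular": [0,0,0]}
  ]
}}

```text
clock: 64.3
position: [0.4841, -0.2424, 0.2964]
ee_rot: [0.22, 0.975, -0.0, -0.001]
ft_force: [0.1, -1.0, -0.1]
grip_width: 0.349
grasp_force: 0.0
```

```bash
python3 - <<'E'
from lane import *
c=shot('wrist','w20.png');greens(c,.011);osink(c,.056);print(O)
s=shot('scene');d=shot('side')
k=lambda im,x0,y0,x1,y1,f:cv2.resize(im[y0:y1,x0:x1,::-1],None,fx=f,fy=f)
a=cv2.resize(c['img'][80:280,100:500,::-1],(800,400),interpolation=cv2.INTER_CUBIC)
b=np.hstack([cv2.resize(s['img'][120:320,120:460,::-1],(340,200)),cv2.resize(d['img'][90:390,200:480,::-1],(187,200))])
b=np.hstack([b,np.zeros((200,800-b.shape[1],3),np.uint8)])
cv2.imwrite('pics/fin.png',np.vstack([a,b]))
E
```

```text
green [230.5 204.5] 874 [ 0.4887 -0.388 ] [0.0852 0.059 ] axis 148.6
green [281. 204.] 1085 [ 0.5186 -0.3232] [0.0604 0.0831] axis 153.6
green [331.5 204.5] 1188 [ 0.5498 -0.2592] [0.0847 0.059 ] axis 154.0
green [382.5 204.5] 940 [ 0.5807 -0.1942] [0.0589 0.0849] axis 158.9
orange [278.6 216.5] 318 [ 0.5208 -0.3215  0.056 ] [np.float64(0.0117), np.float64(0.0508)] axis 155.7
orange [282.5 242. ] 302 [ 0.5541 -0.3333  0.056 ] [np.float64(0.01), np.float64(0.0641)] axis 63.3
[[ 0.4909 -0.3853]
 [ 0.521  -0.3221]
 [ 0.5511 -0.2589]
 [ 0.5813 -0.1957]]
```

View pics/fin.png

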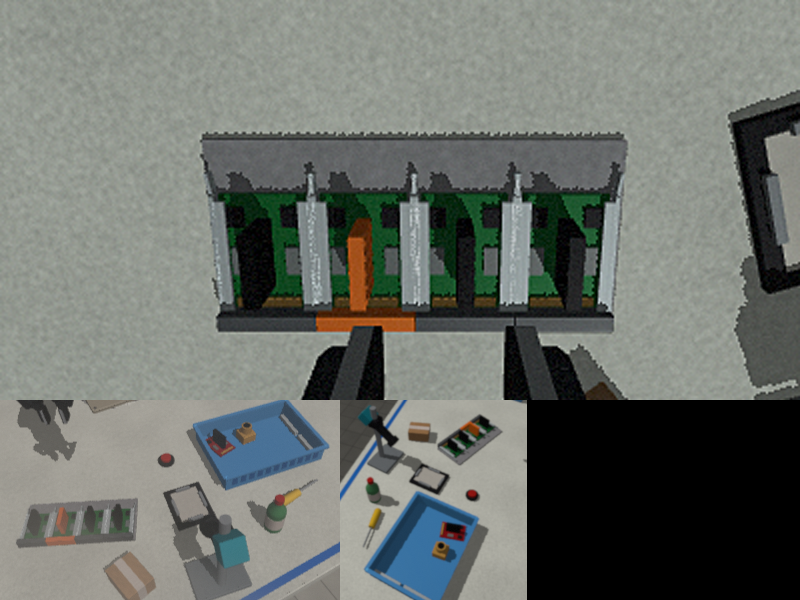

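All four modules sit at the same depth against the end block, orange in the orange lane at (358,265). The red module, fitting and bars are still in the basket, and the bystanders are untouched. Handing in.

```bash
python3 -c "
from workcell import *
print(hand_in())"
```

```text
the job is handed in; nothing more can be done
None
```

The job is handed in at about 64 s of the 208 s allowed. The sample was set between the stage stops, the capture button was pressed to its stop, and the sample is home in the orange lane with the three green modules in the grey lanes. The button press peaked near 97 N at the wrist through the shut fingers, under the 120 N limit. The judge gave no result back.

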